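Load a leaf drill jig, latch it and tug the leaf to prove it

ROBOT

A 7-joint arm with a two-finger parallel gripper is mounted at the origin on a cart in front of the work surface, level with it; the furniture and walls round the work are solid. World frame = base frame: x ahead of the robot, y to its left, z up, the work surface at z = 0. Lengths are in m, angles in degrees, forces in N, time in s.
With the tool pointing down it reaches from about 0.425 to 0.875 m from the base axis. Payload 8.4 kg.
Tool frame: the origin (TCP) lies between the finger pads; the fingertips stand 17 mm ahead of it and the grasp point (between the pads) lies 2 mm behind it; z points along the fingers, y is the line along which they close (so a half turn about z gives the same grasp; the last joint's range is limited). The gripper opens to 87 mm and grips with 3 to 60 N. Pads are 19 mm wide; open, the fingers measure 117 mm over their backs; the gripper's body (75 mm by 190 mm) begins 51 mm behind the grasp point.
Start: joints at [-5.684, 19.091, 2.286, 83.961, -0.768, 76.965, -3.352], TCP at [0.65, -0, 0.24] pointing down, gripper open.
Joint ranges: [-147.57, 147.57], [-21.85, 119.76], [-74.77, 79.35], [14.55, 137.4], [-85.83, 265.84], [4.83, 119.75], [-152.11, 152.11]. Speed limits (degrees/s): [127.2, 127.2, 159.86, 159.86, 180, 180, 180].

INTERFACE

Orientations are given as [roll, pitch, yaw] about the fixed x, y, z axes, in that order (R = Rz(yaw) Ry(pitch) Rx(roll)).
In Python, from bench import arm gives the robot as it stands.
- The arm moves only by the tool step_arm, never from a script. Its argument "motion" is a list that holds one entry, the list of rows, each a list of 4 numbers: the shift along the tool's x, y, z in m, then the turn about the tool's z in rad. A call has 1 to 5 rows; each row is the pose to reach, as a shift and turn from the pose commanded when the call began, along the tool's axes at that moment; what a row does not reach only later rows make up. A row lasts 1/12 s, in which the tool goes at most 41.7 mm and 7.16 degrees, less where a joint would pass 70% of its speed; a pose out of reach is approached as far as the arm can. A call with a gripper value outside its range is refused whole. "hand" is the closure, from -1 (fully open) to 1 (shut), so that 0 is half open, set as the call begins (left out, the last holds). The fingers move at their own pace and stop on an object; the grip force is fixed at half the most. Time passes only in rows, so rows that repeat a pose let the fingers close. It gives the time, the measured TCP pose, the force, the opening and the grip force at its end, in the units of the state.
- arm.observe(): the state, without advancing time (a new reading comes with each control period).
- arm.get_image(name): name is "scene" or "side" or "wrist"; returns the picture (400x640x3 uint8, blue, green, red); there is no depth.
- arm.calibration(name): a dict with "intrinsics" (3x3 intrinsics, pixels), "eye" and "orientation" of the camera in the world. Camera axes: x right, y down, z forward; pixel columns grow to the right and rows downward; lengths in m; the calibration is good to about 2 mm. The wrist camera is an equidistant fisheye: a pixel r from the principal point sees the ray r / f radians off the axis. A picture is of the moment at which its call begins: read the wrist's pose just before it. calibration takes no time and is no camera call; for the wrist camera it gives the pose at the moment of the call.
- arm.job_done(): hands the job in; it is judged then, once.
The state is a dict: "time": time; "q": joint angles; "joint_vel": joint speeds; "tau": joint torques, N m; "tool_pos": TCP position; "tool_rot": TCP orientation; "wrist_force": force on the tool from outside, world axes, zero at the start; "torque": the same for the moment, N m; "width": finger opening in m; "grasp_force": force on a finger pad.
Only numpy, scipy, OpenCV 4.12 (cv2) and the standard library are available. Lean on these libraries where they do the work, as an engineer would, in place of code of your own. Each camera call takes 0.05 s, during which the arm holds its last target. There are 200 camera calls.

TASK

Load the drill jig: lay the flat bar offcut down in its nest between the dowels, swing the hinged leaf fully shut on it, tip the latch's wire loop over so that it drops behind the keeper on the leaf, and press the latch lever down past centre until it lies flat. Then take the leaf's black ball knob and tug it gently upwards until the leaf just lifts a few millimetres against the latch spring, to make sure that it is held, and let go so that it sits shut again. Leave the calliper, the cold chisel and the blue carton where they are.

Things in the scene. Friction and masses are not known exactly. Their poses are not given: they have to be found in the camera images.
- jig: Drill jig screwed to the bench: grey base plate 214 x 150 x 12 mm with a dark nest block, a hinged leaf and a draw latch. Origin under the plate, 12 mm nearer the hinge than its middle; +x points from the latch to the leaf hinge (away from the robot), +y to the left, z up. The plate runs from x = -119 to +95 and y = -75 to +75 mm.
- nest (a point): Middle of the nest floor on which the bar lies (jig x = 18, y = 0, 24 mm over the bench); its axes are the jig's. The bar lies flat with its length along jig y, its top 32 mm over the bench. Six round-topped dowels of 8 mm diameter, 7 mm high, stand round it with 2.5 mm play on every side: at y = +/-42 mm along both long sides, and one at each end. The middle of the long sides is free for fingers.
- strip: The flat bar offcut: loose, grey-brown, 30 x 120 x 8 mm, about 0.22 kg, lying flat on the bench to the right of the jig; origin at the middle of its underside, length along its y, width 30 along its x.
- leaf (a joint): Hinge of the dark leaf (plate 82 x 92 x 8 mm with two drill bushes, a ball knob and the keeper), rad. 0 = shut on the bar, top 42 mm over the bench; grows as it opens; starts at 1.70 to 1.83, leaning slightly back. Stiff (0.1 N m): it stays where left, so push it all the way down. Latched, a spring holds it: 8 N up at the knob starts to lift it, 15 to 20 N lifts it 3 mm; let go, it shuts.
- leaf_hinge (a point): Middle of the leaf's hinge axis, which runs along jig y at jig x = 76 mm, 38 mm over the bench.
- leaf_edge (a point): Bare spot to push on, on the leaf's top face: 84 mm from the hinge axis, 28 mm to the right (-y) of its middle, 6 mm from its free edge; the top face is 4 mm above the hinge axis when shut. The point's z is the top face's normal; with the leaf open that face looks away from the robot.
- keeper (a point): Seat of the loop's bar on the leaf: 81 mm from the hinge axis, 2.5 mm above the leaf's top face, just behind (hinge side of) the steel keeper, a wall 26 mm wide and 10 mm high at the leaf's free edge with a lip that overhangs the seat. Jig x = -5, y = 0, 44.5 mm over the bench when shut. Its axes are the leaf's (the jig's when shut).
- lever (a joint): Latch lever: steel plate 28 mm wide with a red grip and rolled tip; rad. 0 = flat, pointing to the robot (jig -x), past centre; grows as it is raised. Starts at 1.85 to 2.15, standing up, leaning a little away from the robot; stays where left (0.04 N m). With the loop hooked, pushing it over towards the robot and down stretches a spring from about 1 rad on (2 to 3 N at the tip), past centre at 0.25.
- lever_hinge (a point): Middle of the lever's pivot axis (along jig y), jig x = -66.8, y = 0, 31.8 mm over the bench.
- lever_tip (a point): Middle of the rolled tip of the lever, 54 mm from its pivot axis along the lever; the lever's top face lies 7.5 mm above the pivot when flat (39 mm over the bench).
- loop (a joint): Swing of the wire loop about its trunnion pin on the lever, relative to the lever, rad. About -3.9 = thrown back towards the robot against its stop (the start: the loop stands up and leans 20 to 45 degrees to the robot); minus the lever's value = about level, pointing to the hinge; 0 = shut. It swings freely, falls back if not tipped past upright, and falls over onto the leaf of itself once it is.
- loop_bar (a point): Middle of the loop's cross bar, a steel bar 5 mm thick and 33 mm long along jig y (loop 44 mm wide over all, so that it straddles lever and keeper). It lies 75 mm from the loop's trunnion pin; that pin sits on the lever 16 mm from the lever's pivot, 29 degrees below the lever's line when flat (jig x = -80.8, 24 mm over the bench when shut), and turns with the lever.
- calliper: Loose sliding calliper, 84 x 243 x 7 mm, lying to the right behind the strip. Leave it alone.
- carton: Loose blue carton, 67 x 119 x 71 mm, to the right of the jig. Leave it alone.
- chisel: Loose dark cold chisel, 160 mm long, front right. Leave it alone.
- leaf_knob (a point): Centre of the black ball knob (24 mm diameter) on a steel stem on the leaf: 78 mm from the hinge axis, 35 mm to the left (+y) of the leaf's middle, 26 mm above its top face (jig x = -2, y = 35, 68 mm over the bench when shut).
Things that resemble listed ones, but are neither listed nor needed, are in the scene too. There is more than one size of the strip; the one meant has the size given above.

How it is judged:
By the outcome, as a careful person would: the job done as asked, in the order asked, and still so for the second after the job is handed in, with the robot touching nothing.
It also fails if it takes over 72 s, if anything falls off the work surface, if the arm or the gripper's body presses on something with over 40 N, if the wrist force passes 120 N, or if a joint passes its speed limit or range.

## Working session

There is one attempt and no reset: what is moved stays moved. The work goes in short steps, Python scripts to look and compute and a tool call to move; the robot and the scene stay as the last step left them, time stands still between calls to the robot, and variables do not carry over. Pictures are saved under pics/ and viewed, at most 10 in all, crops included, and the job is handed in when it is done.

Besides the shell and the picture viewer there is one more tool, called as name(argument=value, ...), one argument or row to a line, values as JSON. step_arm: Moves the arm, as the interface text tells. Its arguments: {"type":"object","properties":{"motion":{"type":"array","items":{"type":"array","items":{"type":"array","items":{"type":"number"}}}},"hand":{"type":"number"}},"required":["motion"]}

```bash
mkdir -p pics; ls
cat > h.py <<'E'
import numpy as np, cv2
from scipy.spatial.transform import Rotation as R
from bench import arm
def cal(n):
    c=arm.calibration(n); return c
def rot(o):
    o=np.array(o,float)
    return o if o.shape==(3,3) else R.from_euler('xyz',o,degrees=True).as_matrix()
def ray(n,u,v,c=None):
    c=c or cal(n); K=np.array(c['intrinsics']); 
    x=(u-K[0,2])/K[0,0]; y=(v-K[1,2])/K[1,1]
    if n=='wrist':
        r=np.hypot(x,y); d=np.array([x/r*np.sin(r),y/r*np.sin(r),np.cos(r)]) if r>1e-9 else np.array([0,0,1.])
    else: d=np.array([x,y,1.])
    d=rot(c['orientation'])@d
    return np.array(c['eye']),d/np.linalg.norm(d)
def plane(n,u,v,z,c=None):
    e,d=ray(n,u,v,c); return e+d*(z-e[2])/d[2]
def proj(n,p,c=None):
    c=c or cal(n); K=np.array(c['intrinsics']); q=rot(c['orientation']).T@(np.array(p)-np.array(c['eye']))
    if n=='wrist':
        t=np.arctan2(np.hypot(q[0],q[1]),q[2]); s=t/np.hypot(q[0],q[1]); x,y=q[0]*s,q[1]*s
    else: x,y=q[0]/q[2],q[1]/q[2]
    return np.array([K[0,0]*x+K[0,2],K[1,1]*y+K[1,2]])
def tri(n1,p1,n2,p2):
    e1,d1=ray(n1,*p1); e2,d2=ray(n2,*p2)
    s=np.linalg.lstsq(np.stack([d1,-d2],1),e2-e1,rcond=None)[0]
    a=e1+d1*s[0]; b=e2+d2*s[1]; return (a+b)/2,np.linalg.norm(a-b)
E
python3 - <<'E'
from h import *
for n in ['scene','side','wrist']:
    print(n,arm.calibration(n)); cv2.imwrite(f'pics/{n}0.png',arm.get_image(n))
a=cv2.imread('pics/scene0.png');b=cv2.imread('pics/wrist0.png')
E
```

```text
pics
scene {'intrinsics': array([[479.77120567,   0.        , 314.60321374],
       [  0.        , 479.77120567, 198.07731867],
       [  0.        ,   0.        ,   1.        ]]), 'eye': array([-0.0143954 , -0.8003249 ,  0.97457622]), 'orientation': array([-133.11411857,   -0.61261491,  -34.58924893])}
side {'intrinsics': array([[378.20088481,   0.        , 320.13712124],
       [  0.        , 378.20088481, 198.03792066],
       [  0.        ,   0.        ,   1.        ]]), 'eye': array([0.03813779, 0.69058079, 0.62202029]), 'orientation': array([-123.15092043,   -0.43804971, -146.11474559])}
wrist {'intrinsics': array([[309.70691629,   0.        , 319.03855908],
       [  0.        , 309.70691629, 199.96315668],
       [  0.        ,   0.        ,   1.        ]]), 'eye': array([0.64902493, 0.08531935, 0.38284173]), 'orientation': array([ 1.62085270e+02,  1.19386571e-01, -2.31336952e-02])}
```

View pics/scene0.png

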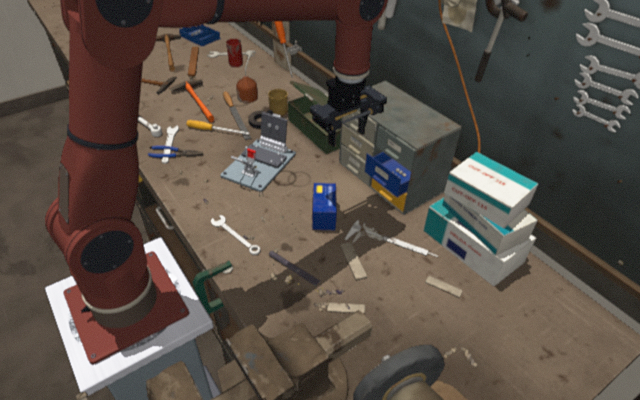

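View pics/wrist0.png

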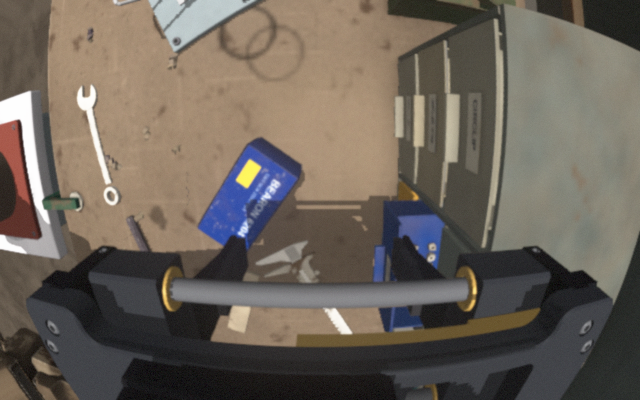

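The scene view shows the jig at about (262,165) and the carton at (325,205). The calliper is at (390,240) and the chisel at (293,267). Three strip candidates lie at (355,262), (345,307) and (443,287). Next I measure the strips on the plane z=8 mm.

Run:
```python
from h import *
a=cv2.imread('pics/scene0.png')
hsv=cv2.cvtColor(a,cv2.COLOR_BGR2HSV)
for p in [(355,262),(345,308),(443,287),(380,280),(240,175),(400,300)]: print(p,hsv[p[1],p[0]],a[p[1],p[0]])
for nm,(x0,y0,x1,y1) in dict(A=(340,240,375,285),B=(318,296,375,316),C=(420,270,470,303)).items():
    sub=hsv[y0:y1,x0:x1]; m=(sub[...,2]>125).astype(np.uint8)*255
    cs,_=cv2.findContours(m,cv2.RETR_EXTERNAL,cv2.CHAIN_APPROX_NONE)
    c=max(cs,key=cv2.contourArea).reshape(-1,2)+[x0,y0]
    P=np.array([plane('scene',u,v,.008)[:2] for u,v in c],np.float32)*1000
    print(nm,len(c),cv2.minAreaRect(P))
c1=cv2.resize(a[235:320,315:475],None,fx=4.9,fy=3.5*1.4,interpolation=cv2.INTER_CUBIC)[:300]
c1=cv2.resize(a[235:320,315:475],(560,298),interpolation=cv2.INTER_CUBIC)
c2=cv2.resize(a[105:195,210:310],(333,300),interpolation=cv2.INTER_CUBIC)
s=cv2.imread('pics/side0.png')
out=np.zeros((600,800,3),np.uint8); out[:298,:560]=c1; out[298:598,:333]=c2
out[298:598,335:800]=cv2.resize(s,(465,300)) ; cv2.imwrite('pics/c1.png',out)
```

```text
(355, 262) [ 18  55 189] [148 173 189]
(345, 308) [ 19  55 190] [149 175 190]
(443, 287) [ 19  53 186] [147 172 186]
(380, 280) [ 16  69 134] [ 98 117 134]
(240, 175) [ 98  27 172] [172 167 154]
(400, 300) [ 16  73 130] [ 93 113 130]
A 114 ((536.6029052734375, -231.2672119140625), (117.00103759765625, 64.3797607421875), 50.24176025390625)
B 112 ((418.5372619628906, -302.8316345214844), (26.397350311279297, 107.14620208740234), 51.1441535949707)
C 292 ((659.4951782226562, -391.3780822753906), (96.97103881835938, 119.20020294189453), 55.834407806396484)
```

View pics/c1.png

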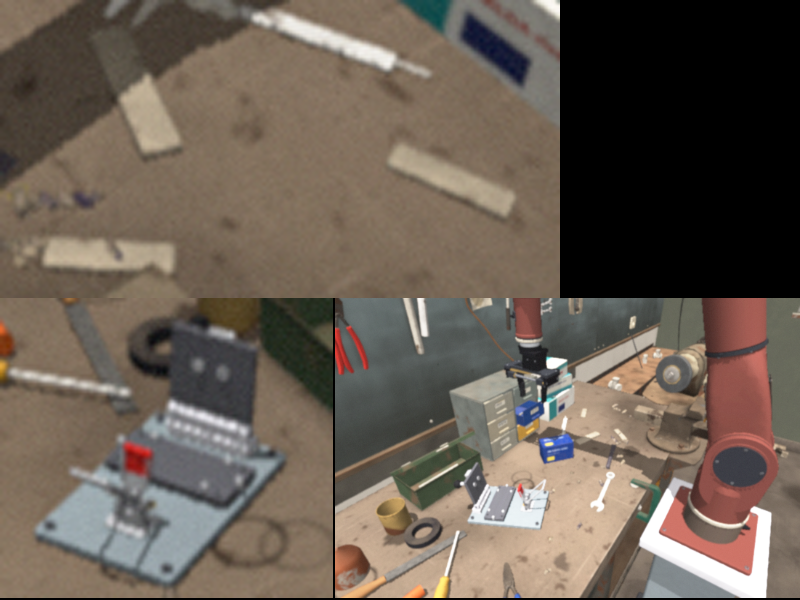

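Run:
```python
from h import *
for nm,cs in dict(A=[(95,35),(130,28),(183,150),(147,157)],B=[(45,237),(175,242),(175,270),(43,265)],C=[(395,143),(515,195),(505,217),(388,165)]).items():
    P=np.array([plane('scene',315+x/3.5,235+y/3.5,.008)[:2] for x,y in cs])*1000
    print(nm,P.mean(0).round(),[round(np.linalg.norm(P[i]-P[i-1])) for i in range(4)], np.linalg.norm(P.mean(0)), [proj('wrist',[*(p/1000),.008]).round() for p in P])
print(arm.observe())
# jig plate corners crop c2 coords
for x,y in [(38,528-298),(168,583-298),(285,458-298),(163,415-298)]:
    u,v=210+x*100/333,105+y*90/300
    print(u,v,plane('scene',u,v,.012).round(3))
```

```text
A [ 531. -210.] [119, 28, 120, 27] 570.6084802842735 [array([242., 274.]), array([260., 280.]), array([243., 336.]), array([228., 330.])]
B [ 427. -311.] [22, 89, 22, 89] 528.1373031096267 [array([176., 331.]), array([219., 356.]), array([213., 362.]), array([172., 337.])]
C [ 664. -397.] [21, 89, 22, 86] 773.324004195998 [array([322., 370.]), array([342., 395.]), array([331., 398.]), array([312., 374.])]
{'time': 0.15, 'q': array([-5.68423165, 19.12307519,  2.28405796, 83.99959658, -0.76879689,
       76.96519086, -3.35162439]), 'joint_vel': array([ 0.05697508, -0.09415499, -0.05189888, -0.10137627,  0.05767905,
       -0.08201363, -0.02156481]), 'tau': array([ 1.24259990e-03, -6.56844234e+01,  1.33660264e+00, -4.04110801e+01,
       -5.95439016e-02,  4.17590642e-02, -1.22402304e-05]), 'tool_pos': array([ 6.49653817e-01, -2.87942121e-06,  2.38854983e-01]), 'tool_rot': array([-1.79927449e+02,  3.55867959e-03,  9.00001144e+01]), 'wrist_force': array([-0.3439275 , -0.34105577,  0.07967098]), 'torque': array([-0.02967147,  0.01405642, -0.03699673]), 'grasp_force': 0.0, 'width': 0.08711876143303889}
221.41141141141142 174.0 [0.4   0.291 0.012]
260.45045045045043 190.5 [0.463 0.158 0.012]
295.5855855855856 153.0 [0.648 0.252 0.012]
258.94894894894895 140.1 [0.584 0.38  0.012]
```

The side view confirms that the leaf stands open and the loop leans toward the robot.

Strip candidates:
- A, scene (355,262): measures about 28x120 mm and fits the 30x120 bar. It also lies in front of the calliper, as described.
- B, (345,307): about 22x89 mm, too small.
- C, (443,287): about 22x88 mm, too small.

The enlarged crop confirms A. I'll go over the jig first to measure it from near.

step_arm(
  motion=[
    [[0.038,-0.012,0,-0.1],[0.076,-0.024,0,-0.2],[0.114,-0.036,0,-0.3],[0.152,-0.048,0,-0.4],[0.19,-0.06,0,-0.454]],
  ],
  hand=1,
)

```text
time: 0.57
tool_pos: [0.589, 0.1915, 0.2394]
tool_rot: [-180.0, 0.0, 116.3]
wrist_force: [1.0, 0.9, 0.2]
width: 0.0615
grasp_force: 0.0
```

Run:
```python
from h import *
print(arm.observe())
c=cal('wrist'); print(c); cv2.imwrite('pics/w1.png',arm.get_image('wrist'))
```

```text
{'time': 0.5667, 'q': array([-16.37657589,  15.87882073,  -7.07984437,  88.1273352 ,
         1.9932313 ,  76.13013485,   2.65294356]), 'joint_vel': array([-28.91921495,   0.09722454, -18.79030387,   0.42537115,
         5.42933101,  -0.08488   , -14.95455492]), 'tau': array([  4.41850707, -62.88567066,   0.57858104, -39.37950969,
        -0.23248466,   0.29964611,   1.42479021]), 'tool_pos': array([0.58903258, 0.19151211, 0.23942155]), 'tool_rot': array([-1.79986699e+02,  1.85557369e-03,  1.16320242e+02]), 'wrist_force': array([0.95736095, 0.94289143, 0.24297122]), 'torque': array([ 0.04780569, -0.04997508,  0.02337388]), 'grasp_force': 0.0, 'width': 0.06150469315141211}
{'intrinsics': array([[309.70691629,   0.        , 319.03855908],
       [  0.        , 309.70691629, 199.96315668],
       [  0.        ,   0.        ,   1.        ]]), 'eye': array([0.55056775, 0.26806455, 0.38351548]), 'orientation': array([1.62111021e+02, 6.21300192e-02, 2.62983761e+01])}
```

View pics/w1.png

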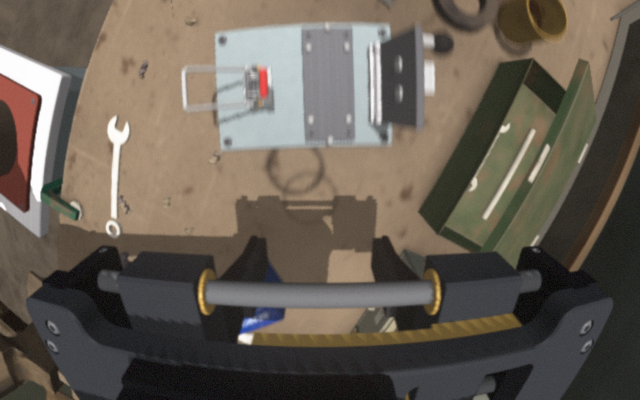

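The wrist view shows the jig well aligned. The plate corners are near (217,31), (219,151), (391,149) and (389,24). The loop bar is at x≈184 (rows 67–110) and the red lever grip at (265,82). The leaf top is at x≈420 and the knob at (440,43).

Run:
```python
from h import *
c={'intrinsics':[[309.70691629,0,319.03855908],[0,309.70691629,199.96315668],[0,0,1]],'eye':[0.55056775,0.26806455,0.38351548],'orientation':[162.111021,.0621300192,26.2983761]}
a=cv2.imread('pics/w1.png');hsv=cv2.cvtColor(a,cv2.COLOR_BGR2HSV)
m=((hsv[...,0]>80)&(hsv[...,0]<110)&(hsv[...,1]>15)&(hsv[...,2]>110)).astype(np.uint8)*255
m[:, :205]=0;m[:,400:]=0;m[160:]=0
m=cv2.morphologyEx(m,cv2.MORPH_OPEN,np.ones((3,3)))
ys,xs=np.nonzero(m)
P=np.array([plane('wrist',u,v,.012,c)[:2] for u,v in zip(xs,ys)],np.float32)*1000
r=cv2.minAreaRect(P); print(r,cv2.boxPoints(r).round(1))
yaw=r[2]; 
while yaw>45: yaw-=90
Y=np.radians(yaw); ex=np.array([np.cos(Y),np.sin(Y)]);ey=np.array([-ex[1],ex[0]])
O=np.array(r[0])+12*ex; print('O',O,'yaw',yaw)
def jl(u,v,z): 
    d=plane('wrist',u,v,z,c)[:2]*1000-O; return (d@ex).round(1),(d@ey).round(1)
# edge percentiles in jig frame
J=np.stack([(P-O)@ex,(P-O)@ey],1); print(np.percentile(J,[.3,99.7],axis=0))
print('bolts', jl(222,40,.012),jl(224,143,.012),jl(382,140,.012))
print('nest edges',jl(303,90,.024),jl(355,90,.024),jl(330,28,.024),jl(330,142,.024))
print('dowel', jl(309,132,.031),jl(347,132,.031))
for z in (.09,.105,.115,.125): print('loopbar',z,jl(184,88,z))
for z in (.08,.085): print('lever',z,jl(265,82,z))
for z in (.12,.13): print('leaf edge',z,jl(422,75,z),jl(424,127,z))
```

```text
((525.8258056640625, 279.6148376464844), (173.65968322753906, 134.46861267089844), 27.563034057617188) [[417.7 299. ]
 [480.  179.8]
 [633.9 260.2]
 [571.7 379.4]]
O [536.4638333  285.16752781] yaw 27.563034057617188
[[-98.10971232 -66.54030963]
 [ 74.14470185  67.1587284 ]]
bolts (np.float64(-111.4), np.float64(64.3)) (np.float64(-114.7), np.float64(-64.8)) (np.float64(79.8), np.float64(-66.6))
nest edges (np.float64(-13.7), np.float64(-5.8)) (np.float64(45.6), np.float64(-6.6)) (np.float64(18.6), np.float64(67.2)) (np.float64(16.0), np.float64(-67.1))
dowel (np.float64(-7.9), np.float64(-54.2)) (np.float64(35.3), np.float64(-55.0))
loopbar 0.09 (np.float64(-128.8), np.float64(2.8))
loopbar 0.105 (np.float64(-122.0), np.float64(1.6))
loopbar 0.115 (np.float64(-117.4), np.float64(0.7))
loopbar 0.125 (np.float64(-112.9), np.float64(-0.1))
lever 0.08 (np.float64(-47.6), np.float64(1.5))
lever 0.085 (np.float64(-46.7), np.float64(1.1))
leaf edge 0.12 (np.float64(93.6), np.float64(4.5)) (np.float64(96.0), np.float64(-41.5))
leaf edge 0.13 (np.float64(90.2), np.float64(3.5)) (np.float64(92.5), np.float64(-40.7))
```

```bash
cat >> h.py <<'E'
def fitplate(a,c,box):
    d=cv2.GaussianBlur(a[...,0].astype(float)-a[...,2],(5,5),0)
    x0,y0,x1,y1=box; out={}
    def cross(l,off):  # first crossing of midlevel
        g=np.diff(l); i=int(np.argmax(g)); return off+i+.5
    def lines(pts):
        P=np.array([plane('wrist',u,v,.012,c)[:2] for u,v in pts])*1000
        vx,vy,px,py=cv2.fitLine(P.astype(np.float32),cv2.DIST_HUBER,0,.01,.01).ravel(); return np.array([vx,vy]),np.array([px,py])
    F=lines([(cross(d[v,x0-15:x0+15],x0-15),v) for v in list(range(y0+15,y0+28))+list(range(y1-30,y1-12))])
    Rr=lines([(u,y1+15-cross(d[y1-15:y1+15,u][::-1],0)-1+.5) for u in range(x0+15,x0+75)])
    L=lines([(u,cross(d[y0-12:y0+15,u],y0-12)) for u in range(x0+15,x0+75)])
    return F,Rr,L
E
python3 - <<'E'
from h import *
c={'intrinsics':[[309.70691629,0,319.03855908],[0,309.70691629,199.96315668],[0,0,1]],'eye':[0.55056775,0.26806455,0.38351548],'orientation':[162.111021,.0621300192,26.2983761]}
a=cv2.imread('pics/w1.png')
F,Rr,L=fitplate(a,c,(217,31,391,151))
for l in (F,Rr,L): print(np.degrees(np.arctan2(l[0][1],l[0][0])),l[1])
yaw=np.radians(np.mean([np.degrees(np.arctan2(*(l[0][::-1]*np.sign(l[0][0])))) for l in (Rr,L)]))
ex=np.array([np.cos(yaw),np.sin(yaw)]);ey=np.array([-ex[1],ex[0]])
print('width',(L[1]-Rr[1])@ey,'yaw',np.degrees(yaw))
O=ex*(F[1]@ex+119)+ey*((L[1]+Rr[1])@ey/2); print('O',O)
def jl(u,v,z): 
    d=plane('wrist',u,v,z,c)[:2]*1000-O; return (d@ex).round(1),(d@ey).round(1)
print('rear corner',jl(391,149,.012)); print('nest',jl(303,90,.024),jl(355,90,.024)); print('loopbar',jl(184,88,.112)); print('lever',jl(265,82,.082)); print('leaf',jl(422,75,.127))
d=cv2.imread('pics/scene0.png')
E
```

```text
-61.907074 [437.696  213.6108]
28.257317 [510.52896 186.81787]
28.278145 [449.33875 326.5093 ]
width 152.01163 yaw 28.267729
O [534.0202 285.7468]
rear corner (np.float64(92.3), np.float64(-80.5))
nest (np.float64(-11.9), np.float64(-7.3)) (np.float64(47.4), np.float64(-8.8))
loopbar (np.float64(-116.9), np.float64(0.8))
lever (np.float64(-45.3), np.float64(0.3))
leaf (np.float64(93.2), np.float64(1.0))
```

Run:
```python
from h import *
arm.get_image('side')
c=cal('wrist'); a=arm.get_image('wrist'); cv2.imwrite('pics/w2.png',a); print(c['eye'],c['orientation'],arm.observe()['tool_pos'],arm.observe()['tool_rot'])
F,Rr,L=fitplate(a,c,(217,31,391,151))
yaw=np.radians(np.mean([np.degrees(np.arctan2(*(l[0][::-1]*np.sign(l[0][0])))) for l in (Rr,L)]))
ex=np.array([np.cos(yaw),np.sin(yaw)]);ey=np.array([-ex[1],ex[0]])
print('width',(L[1]-Rr[1])@ey,'yaw',np.degrees(yaw))
O=ex*(F[1]@ex+119)+ey*((L[1]+Rr[1])@ey/2); print('O',O)
for p in [(-119,-75),(-119,75),(95,-75)]:
    q=(O+p[0]*ex+p[1]*ey)/1000; print(p,proj('scene',[*q,.012]),proj('wrist',[*q,.012],c),proj('side',[*q,.012]))
```

```text
[0.54781004 0.27446437 0.38387573] [1.62352832e+02 3.67928650e-02 2.67323121e+01] [0.58822122 0.19444123 0.23931563] [-1.79983430e+02 -9.86518965e-02  1.16415860e+02]
width 150.05196 yaw 27.742706
O [535.81946 281.87665]
(-119, -75) [260.85494669 189.67862928] [219.89151184 159.64389003] [293.45131889 256.4575912 ]
(-119, 75) [219.6767    174.2212311] [214.46356792  41.04198418] [281.34127056 305.52642789]
(95, -75) [295.93979962 151.12073476] [391.24912619 155.98847575] [206.49344495 249.58738424]
```

step_arm(
  motion=[
    [[0.04,0.012,0,-0.024],[0.08,0.024,0.0,-0.024],[0.106,0.031,0.04,-0.024],[0.106,0.031,0.08,-0.024],[0.106,0.031,0.12,-0.024]],
  ],
)

```text
time: 1.13
tool_pos: [0.5714, 0.3008, 0.1212]
tool_rot: [179.9, -0.0, 117.5]
wrist_force: [0.2, -0.2, -1.5]
width: 0.0162
grasp_force: 0.0
```

step_arm(
  motion=[
    [[0,0.01,0.008,0],[0,0.03,0.008,0],[0,0.04,0.008,0],[0,0.045,0.008,0]],
  ],
)

```text
time: 1.47
tool_pos: [0.6123, 0.318, 0.1126]
tool_rot: [-179.9, 0.0, 117.3]
wrist_force: [-8.1, -4.3, -0.2]
width: 0.0006
grasp_force: 4.7
```

Run:
```python
from h import *
s=arm.observe(); print(s['time'],s['tool_pos'],s['tool_rot'],s['wrist_force'],s['width'])
```

```text
1.4667 [0.61227891 0.31802978 0.11255534] [-1.79863632e+02  4.93555282e-02  1.17255651e+02] [-8.06662062 -4.28259632 -0.24108019] 0.0005610044167087644
```

step_arm(
  motion=[
    [[0,0.002,0,0],[0,0.004,0,0],[0,0.004,0,0],[0,0.004,0,0]],
  ],
)

```text
time: 1.8
tool_pos: [0.6127, 0.3183, 0.1124]
tool_rot: [-179.6, 0.1, 117.3]
wrist_force: [-9.0, -5.5, 1.0]
width: 0.0005
grasp_force: 5.2
```

Run:
```python
from h import *
b=cv2.resize(arm.get_image('side')[225:325,170:330],(640,400),interpolation=cv2.INTER_CUBIC)
cv2.imwrite('pics/s1.png',b)
```

```text
(no output)
```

View pics/s1.png

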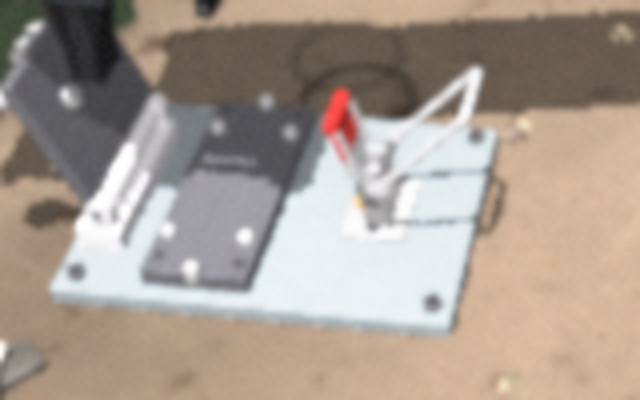

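The side view shows the leaf on its back stop, leaning about 25° (pushing 4 mm further moved nothing). The gripper's body could foul the leaf when laying the bar, so I'll check the body's shape in the first pictures.

Run:
```python
from h import *
s=cv2.imread('pics/side0.png');a=cv2.imread('pics/scene0.png')
T=np.array([.65,0,.239])
c1=(215,55);c2=(295,60)
def mark(im,n,off,k,pts):
    for p in pts:
        u=((proj(n,p)-off+.5)*k).astype(int); cv2.circle(im,tuple(int(q) for q in u),2,(0,255,0),-1)
pts=[T+[dx,0,dz] for dx in (-.095,0,.095) for dz in (-.017,.053,.1,.15)]
A=cv2.resize(s[55:145,215:315],(600,540)[:2],interpolation=cv2.INTER_CUBIC)[:, :]
A=cv2.resize(s[55:145,215:315],(400,360),interpolation=cv2.INTER_CUBIC); mark(A,'side',c1,4,pts)
B=cv2.resize(a[60:150,295:395],(400,360),interpolation=cv2.INTER_CUBIC); mark(B,'scene',c2,4,pts)
cv2.imwrite('pics/g.png',np.hstack([A,B]))
```

```text
(no output)
```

View pics/g.png

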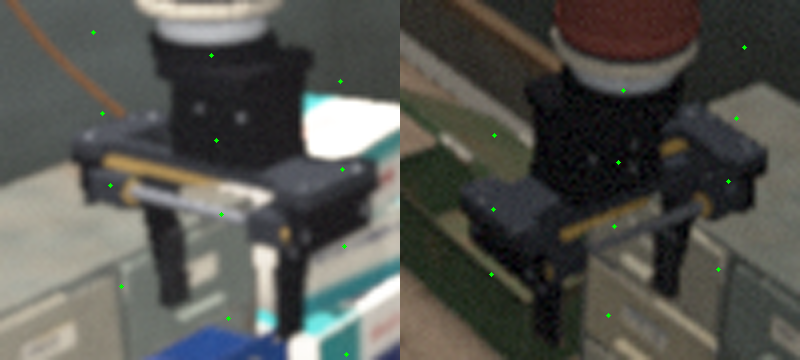

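The frame really is 190 mm wide, from 53 mm above the TCP upwards, so a straight lowering would hit the leaf. Plan:
1. Set the bar down shifted toward the robot, resting on the near dowels and tipped onto the nest floor.
2. Push it in with the gripper turned 90°, where the body is only 75 mm wide along jig x.

First I fetch the bar.

step_arm(
  motion=[
    [[0,-0.03,0,0],[0,-0.05,-0.03,0],[0,-0.05,-0.07,0],[0,-0.05,-0.11,0],[-0.02,-0.05,-0.14,0]],
  ],
  hand=-1,
)

```text
time: 2.27
tool_pos: [0.5778, 0.284, 0.258]
tool_rot: [179.8, -0.1, 117.6]
wrist_force: [0.5, 0.9, 0.6]
width: 0.026
grasp_force: 0.0
```

Run:
```python
from h import *
P=[plane('scene',315+x/3.5,235+y/3.5,.008)[:2] for x,y in [(95,35),(130,28),(183,150),(147,157)]]
d=(P[2]+P[3]-P[0]-P[1])/2; print('len dir',np.degrees(np.arctan2(d[1],d[0])),np.mean(P,0))
s=arm.observe(); print(s['tool_pos'],s['tool_rot'],s['time'],s['wrist_force'])
```

```text
len dir -109.17920745801351 [ 0.53074881 -0.20952265]
[0.57781384 0.28398264 0.25797022] [ 1.79807971e+02 -1.32020692e-01  1.17640592e+02] 2.2667 [0.49536635 0.86901693 0.60706752]
```

step_arm(
  motion=[
    [[-0.033,-0.023,0,0.12],[-0.066,-0.046,0,0.24],[-0.099,-0.069,0,0.36],[-0.131,-0.093,0,0.48],[-0.164,-0.116,0,0.6]],
  ],
)

```text
time: 2.68
tool_pos: [0.5513, 0.079, 0.2543]
tool_rot: [179.9, -0.0, 82.6]
wrist_force: [0.4, 0.2, 0.4]
width: 0.0594
grasp_force: 0.0
```

step_arm(
  motion=[
    [[-0.04,0,0,0],[-0.08,-0.001,0,0],[-0.12,-0.002,0,0],[-0.16,-0.003,0,0],[-0.2,-0.003,0,0]],
  ],
)

```text
time: 3.1
tool_pos: [0.5236, -0.1192, 0.2544]
tool_rot: [179.9, -0.0, 82.9]
wrist_force: [0.1, -0.3, 0.6]
width: 0.0852
grasp_force: 0.0
```

step_arm(
  motion=[
    [[-0.04,0,0,0.1],[-0.08,-0.001,0,0.213],[-0.12,-0.002,0,0.213],[-0.16,-0.003,0,0.213],[-0.2,-0.003,0.01,0.213]],
  ],
)

```text
time: 3.52
tool_pos: [0.4968, -0.3177, 0.2461]
tool_rot: [179.8, 0.0, 70.7]
wrist_force: [1.3, 1.1, 0.3]
width: 0.0871
grasp_force: 0.0
```

step_arm(
  motion=[
    [[0,0,0.01,0],[0,0,0.02,0],[0,0,0.02,0]],
  ],
)

```text
time: 3.77
tool_pos: [0.4962, -0.3144, 0.2217]
tool_rot: [-179.8, -0.0, 70.7]
wrist_force: [0.4, 0.7, -0.4]
width: 0.0868
grasp_force: 0.0
```

Run:
```python
from h import *
s=arm.observe(); print(s['tool_pos'],s['tool_rot'],s['time'],s['joint_vel'].round(1),s['q'].round())
c=cal('wrist'); a=arm.get_image('wrist'); cv2.imwrite('pics/w3.png',a)
import pickle; pickle.dump(c,open('c3.pkl','wb'))
b=[plane('scene',315+x/3.5,235+y/3.5,.008) for x,y in [(95,35),(130,28),(183,150),(147,157)]]
print([proj('wrist',p,c).round(1) for p in b])
hsv=cv2.cvtColor(a,cv2.COLOR_BGR2HSV); m=np.mean([proj('wrist',p,c) for p in b],0).astype(int); print(m,hsv[m[1],m[0]])
```

```text
[ 0.49616742 -0.31437447  0.2217267 ] [-1.79829514e+02 -3.92400603e-02  7.07221219e+01] 3.7667 [-1.5 -0.9 -1.3 -1.6  0.1  2.2 -0.2] [13. 13. 18. 95. -4. 73. 12.]
[array([306.2,  30.9]), array([331.1,  30.9]), array([330.5, 133.4]), array([307.1, 132.8])]
[318  81] [ 19  56 226]
```

View pics/w3.png

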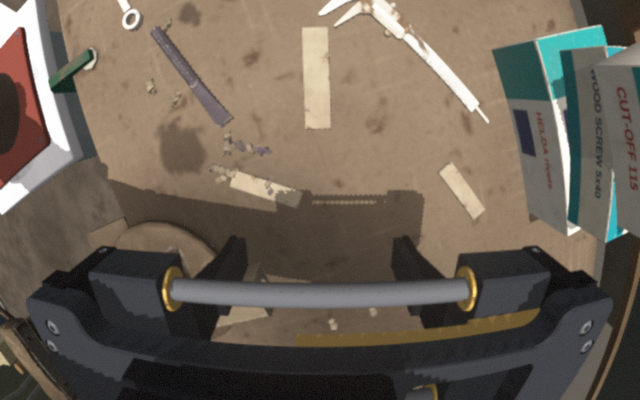

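The wrist view shows the strip alone at (316,78), columns 302–330 and rows 27–129. The calliper jaws at (340,10) are clear of it.

Run:
```python
from h import *
import pickle; c=pickle.load(open('c3.pkl','rb')); a=cv2.imread('pics/w3.png')
g=cv2.cvtColor(a,cv2.COLOR_BGR2HSV); bgd=np.median(g[20:140,335:345,2]); print(bgd,np.median(g[40:120,308:325,2]))
m=((g[...,2]>195)&(g[...,0]>12)).astype(np.uint8)*255; k=np.zeros_like(m);k[18:140,292:340]=1
m=cv2.morphologyEx(m*k,cv2.MORPH_OPEN,np.ones((3,3)))
ct=max(cv2.findContours(m,0,1)[0],key=cv2.contourArea).reshape(-1,2); print(cv2.boundingRect(ct))
r=cv2.minAreaRect(np.array([plane('wrist',u+.0,v+.0,.008,c)[:2]*1000 for u,v in ct],np.float32)); print(r)
s=np.array([.4962,-.3144]);y=np.radians(70.72);ex=np.array([np.cos(y),np.sin(y)]);ey=np.array([ex[1],-ex[0]])
d=np.array(r[0])/1000-s; print('tool dx,dy',d@ex,d@ey)
```

```text
163.0 224.0
(302, 27, 28, 101)
((529.7473754882812, -202.76705932617188), (118.24710845947266, 28.84630012512207), 72.56961822509766)
tool dx,dy 0.11644898607568915 -0.005193600637526948
```

Run:
```python
from h import *
J={(-119,75):((452,332),(38,230)),(-119,-75):((497,130),(168,285)),(95,75):((50,297),None),(95,-75):(None,(285,160))}
for k,(s,c) in J.items():
    if s: print(k,'side',plane('side',170+s[0]/4-.4,225+s[1]/4-.4,.012).round(4))
    if c: print(k,'scene',plane('scene',210+c[0]*.3003-.35,105+c[1]*.3-.35,.012).round(4))
def sub(n,f): return cv2.imread(f)
# strip in side0
a=cv2.imread('pics/side0.png'); p=[proj('side',[x,y,.008]) for x,y in [(.5297,-.2028),(.531,-.210)]]; print(p)
g=cv2.cvtColor(a,cv2.COLOR_BGR2HSV); u,v=p[0].astype(int); print(g[v-12:v+12:2,u-20:u+20:2,2])
```

```text
(-119, 75) side [0.3901 0.2956 0.012 ]
(-119, 75) scene [0.4004 0.2929 0.012 ]
(-119, -75) side [0.4633 0.1614 0.012 ]
(-119, -75) scene [0.4625 0.1595 0.012 ]
(95, 75) side [0.5778 0.3955 0.012 ]
(95, -75) scene [0.6485 0.2542 0.012 ]
[array([347.33185913, 185.034281  ]), array([348.13467171, 183.93890888])]
[[199 198 200 199 196 193 189 184 179 174 167 179 190 195 199 196 192 193
  191 190]
 [196 197 201 199 199 195 188 191 190 188 181 184 190 191 191 190 192 192
  191 189]
 [198 199 196 199 196 195 199 200 197 195 189 189 191 190 195 203 204 194
  191 189]
 [198 201 200 196 196 198 198 199 196 197 190 191 194 212 225 239 240 235
  209 187]
 [141 186 191 196 197 195 190 190 196 197 204 220 237 243 245 246 246 246
  234 192]
 [104 115 126 161 163 182 182 183 196 229 248 249 250 248 247 245 232 214
  184 175]
 [103 102 103 107 107 121 134 150 157 178 225 233 246 244 224 195 172 184
  189 188]
 [110 104 103 110 121 135 143 147 151 154 154 160 172 171 174 180 190 195
  192 192]
 [154 125 125 139 147 147 149 153 154 162 158 142 122 112 138 162 184 190
  198 198]
 [155 107 122 143 153 153 153 153 154 139 120 107 103 100 102 106 119 127
  162 168]
 [137 100 104 120 146 152 145 130 115 107 106 106 103 105  99 100 102 105
  106 108]
 [136  96  98 101 112 125 109 105 104 105 102 105 106 104 106 104 106 108
  108 106]]
```

step_arm(
  motion=[
    [[0.035,-0.002,0.02,-0.032],[0.07,-0.004,0.04,-0.032],[0.105,-0.005,0.06,-0.032],[0.113,-0.005,0.1,-0.032],[0.113,-0.005,0.14,-0.032]],
  ],
)

```text
time: 4.23
tool_pos: [0.5332, -0.2008, 0.0847]
tool_rot: [179.7, -0.2, 73.1]
wrist_force: [1.4, 0.2, -0.3]
width: 0.0872
grasp_force: 0.0
```

step_arm(
  motion=[
    [[0,0,0.03,0],[0,0,0.05,0],[0,0,0.06,0],[0,0,0.063,0],[0,0,0.063,0]],
  ],
)

```text
time: 4.65
tool_pos: [0.5304, -0.2057, 0.0214]
tool_rot: [180.0, -0.0, 72.7]
wrist_force: [0.1, -0.1, 0.0]
width: 0.0869
grasp_force: 0.0
```

step_arm(
  motion=[
    [[0,0,0,0],[0,0,0,0],[0,0,0,0],[0,0,0,0],[0,0,0,0]],
  ],
  hand=1,
)

```text
time: 5.07
tool_pos: [0.5302, -0.2064, 0.0215]
tool_rot: [179.9, -0.0, 72.6]
wrist_force: [0.3, 0.6, 1.0]
width: 0.0618
grasp_force: 0.0
```

step_arm(
  motion=[
    [[0,0,0,0],[0,0,0,0],[0,0,0,0],[0,0,0,0]],
  ],
)

```text
time: 5.4
tool_pos: [0.5299, -0.2063, 0.0209]
tool_rot: [-180.0, 0.0, 72.6]
wrist_force: [0.3, -0.9, -0.7]
width: 0.0346
grasp_force: 0.0
```

step_arm(
  motion=[
    [[0,0,0.002,0],[0,0,0.002,0],[0,0,0.002,0],[0,0,0.002,0],[0,0,0.002,0]],
  ],
)

```text
time: 5.82
tool_pos: [0.5301, -0.2064, 0.0195]
tool_rot: [180.0, -0.0, 72.6]
wrist_force: [-2.1, 0.9, 9.5]
width: 0.0294
grasp_force: 30.0
```

step_arm(
  motion=[
    [[0,0,-0.02,0],[0,0,-0.05,0],[0,0,-0.09,0],[0,0,-0.13,0],[0,0,-0.14,0]],
  ],
)

```text
time: 6.23
tool_pos: [0.5323, -0.2074, 0.165]
tool_rot: [179.6, -0.0, 72.6]
wrist_force: [2.0, -0.4, -0.4]
width: 0.0294
grasp_force: 30.0
```

Run:
```python
from h import *
s=arm.observe(); print(s['tool_pos'],s['tool_rot'],s['time'],s['wrist_force'],s['width'],s['grasp_force'])
for n in ('scene','side'): cv2.imwrite(f'pics/{n}g.png',arm.get_image(n))
# bar in hand: centre along its length by colour in the scene picture
a=cv2.imread('pics/sceneg.png'); u,v=proj('scene',s['tool_pos']-[0,0,.015]).astype(int); print(u,v)
b=cv2.imread('pics/sideg.png'); u2,v2=proj('side',s['tool_pos']-[0,0,.015]).astype(int); print(u2,v2)
cv2.imwrite('pics/hg.png',np.hstack([cv2.resize(a[v-50:v+50,u-50:u+50],(400,400),interpolation=2),cv2.resize(b[v2-50:v2+50,u2-50:u2+50],(400,400),interpolation=2)]))
```

```text
[ 0.53234827 -0.20736648  0.16502196] [ 1.79552050e+02 -2.68570673e-02  7.26126080e+01] 6.2333 [ 2.00441854 -0.40081133 -0.38722936] 0.02941325176601245 29.997853338718414
358 221
349 142
```

View pics/hg.png

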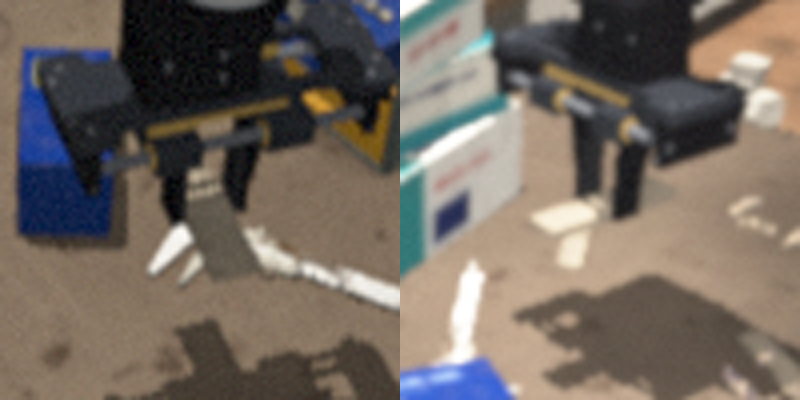

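The views show the bar held across its width, level. Its near end is at crop (232,276) and the far part is hidden by the gripper. I'll check the centring and work out the placing move.

Run:
```python
from h import *
T=np.array([.53235,-.20737]); y=np.radians(72.6); ex=np.array([np.cos(y),np.sin(y)]); ey=np.array([ex[1],-ex[0]])
P=plane('scene',308+232/4-.4,171+276/4-.4,.1535)[:2]; print('near end', (P-T)@ex*1e3,(P-T)@ey*1e3)
Q=plane('side',299+(535-400)/4,92+220/4,.1535)[:2]; print('far end(side, left corner)',(Q-T)@ex*1e3,(Q-T)@ey*1e3)
Q=plane('side',299+(585-400)/4,92+205/4,.1535)[:2]; print('(side, right corner)',(Q-T)@ex*1e3,(Q-T)@ey*1e3)
for O,yw in [((535,281.8),27.7)]:
    w=np.radians(yw)
    for jx in (7,18,-40): print(jx,O+jx*np.array([np.cos(w),np.sin(w)]))
```

```text
near end -60.623233927465826 -5.802061718302732
far end(side, left corner) 62.46350310017617 3.206073678386399
(side, right corner) 17.340876154258236 0.08717596666558376
7 [541.19775538 285.05389432]
18 [550.93708526 290.16715682]
-40 [499.58425497 263.20631817]
```

step_arm(
  motion=[
    [[0.04,-0.005,-0.02,-0.12],[0.08,-0.011,-0.04,-0.24],[0.12,-0.016,-0.06,-0.36],[0.16,-0.022,-0.08,-0.48],[0.2,-0.027,-0.1,-0.6]],
  ],
)

```text
time: 6.75
tool_pos: [0.5602, -0.0205, 0.2497]
tool_rot: [-179.8, -0.1, 107.4]
wrist_force: [1.7, -0.0, -2.0]
width: 0.0292
grasp_force: 30.0
```

step_arm(
  motion=[
    [[0.036,0.018,0,-0.06],[0.072,0.036,0,-0.12],[0.108,0.054,0,-0.187],[0.144,0.072,0,-0.187],[0.174,0.087,0,-0.187]],
  ],
)

```text
time: 7.17
tool_pos: [0.5924, 0.1729, 0.2485]
tool_rot: [-179.8, -0.1, 117.9]
wrist_force: [0.7, 0.2, -2.0]
width: 0.0295
grasp_force: 30.0
```

step_arm(
  motion=[
    [[0.014,0.012,0,0],[0.014,0.012,0,0],[0.014,0.012,0,0],[0.014,0.012,0,0],[0.014,0.012,0,0]],
  ],
)

```text
time: 7.58
tool_pos: [0.5975, 0.1857, 0.2503]
tool_rot: [-179.9, 0.0, 117.6]
wrist_force: [-0.1, 0.6, -0.8]
width: 0.0293
grasp_force: 30.0
```

Run:
```python
from h import *
s=arm.observe(); print(s['tool_pos'],s['tool_rot'],s['time'],s['joint_vel'].round(1))
c=cal('wrist'); a=arm.get_image('wrist'); cv2.imwrite('pics/w4.png',a); import pickle; pickle.dump(c,open('c4.pkl','wb'))
w=np.radians(27.7); ex=np.array([np.cos(w),np.sin(w)]); ey=np.array([-ex[1],ex[0]]);O=np.array([.535,.2818])
for p in [(-119,-75),(-119,75),(95,-75),(95,75)]: print(p,proj('wrist',[*(O+p[0]/1e3*ex+p[1]/1e3*ey),.012],c).round(1))
```

```text
[0.59750264 0.18569036 0.25026417] [-1.79897788e+02  2.04570179e-02  1.17609558e+02] 7.5833 [ 0.2 -0.7 -0.  -0.3 -0.1  0.1 -0.1]
(-119, -75) [218.9 142.9]
(-119, 75) [216.3  27.8]
(95, -75) [387.2 141.5]
(95, 75) [388.5  24. ]
```

View pics/w4.png

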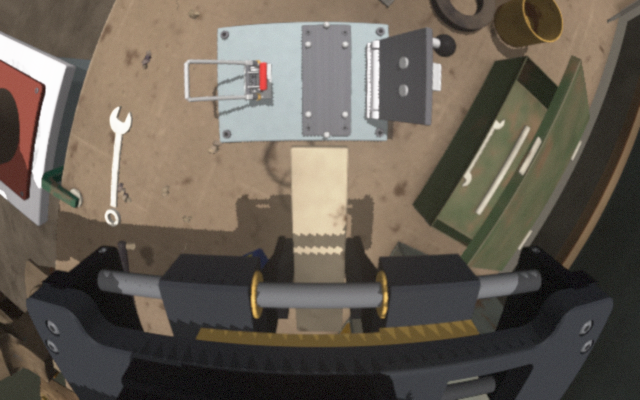

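The wrist view shows the bar's end at row 147, columns 291–348. The dowels are near (312,30), (344,30), (309,115), (343,115), (326,22) and (326,135). I'll locate these precisely by code.

Run:
```python
from h import *
import pickle; c=pickle.load(open('c4.pkl','rb')); a=cv2.imread('pics/w4.png'); g=cv2.cvtColor(a,cv2.COLOR_BGR2GRAY).astype(float)
pts=[]
for u,v in [(312,30),(344,30),(309,115),(343,115),(326,22),(326,135)]:
    w=g[v-8:v+9,u-8:u+9]; t=np.clip(w-(w.min()*.3+w.max()*.7),0,None); yy,xx=np.mgrid[-8:9,-8:9]
    p=(u+(t*xx).sum()/t.sum(),v+(t*yy).sum()/t.sum()); P=plane('wrist',*p,.031,c)[:2]*1e3; pts.append(P); print(np.round(p,1),P.round(1),w.max(),w.min())
P=np.array(pts); J=np.array([(-3.5,42),(39.5,42),(-3.5,-42),(39.5,-42),(18,66.5),(18,-66.5)])
for n in (4,6):
    A=P[:n];B=J[:n]; H=(A-A.mean(0)).T@(B-B.mean(0)); yaw=np.arctan2(H[1,0]-H[0,1],H[0,0]+H[1,1]); R2=np.array([[np.cos(yaw),-np.sin(yaw)],[np.sin(yaw),np.cos(yaw)]])
    O=A.mean(0)-R2@B.mean(0); print(n,'O',O.round(1),np.degrees(yaw).round(2),(A-(B@R2.T+O)).round(1).tolist())
N=R2@[18,0]+O; print('nest',N)
print('bar end', [ (plane('wrist',u,147,.250-.0195+.008,c)[:2]*1e3).round(1) for u in (291,320,348)], [plane('wrist',u,170,.2385,c)[:2]*1e3 for u in (291.5,347.5)])
e=arm.observe()['tool_pos'][:2]*1e3; y=np.radians(117.6); tx=np.array([np.cos(y),np.sin(y)]);ty=np.array([tx[1],-tx[0]])
print('bar end in tool',[(((plane('wrist',u,147,.2385,c)[:2]*1e3-e)@tx).round(1),((plane('wrist',u,147,.2385,c)[:2]*1e3-e)@ty).round(1)) for u in (291,348)])
```

```text
[311.1  23.1] [504.1 342.1] 198.0 98.0
[349.   27.7] [545.2 357.6] 200.0 96.0
[307.9 113.5] [550.9 244.5] 228.0 122.0
[344.8 113.6] [588.7 264.3] 227.0 113.0
[326.3  23.3] [519.7 349.9] 225.0 102.0
[326.4 134.1] [581.2 232.8] 225.0 112.0
4 O [530.9 294.5] 25.1 [[-5.8, 11.0], [-3.7, 8.4], [5.3, -10.5], [4.2, -8.9]]
6 O [532.2 290.6] 26.27 [[-6.3, 15.4], [-3.8, 11.9], [3.3, -6.9], [2.5, -6.1], [0.9, -8.2], [3.5, -6.1]]
nest [548.3080652  298.52250371]
bar end [array([554.8, 235.1]), array([567.9, 241.9]), array([580.4, 248.5])] [array([560.38716259, 224.49791471]), array([585.97381456, 237.8886036 ])]
bar end in tool [(np.float64(63.5), np.float64(-15.1)), (np.float64(63.5), np.float64(13.9))]
```

Run:
```python
from h import *
import pickle; c=pickle.load(open('c4.pkl','rb')); a=cv2.imread('pics/w4.png'); g=cv2.cvtColor(a,cv2.COLOR_BGR2GRAY)
m=(g>150).astype(np.uint8); k=np.zeros_like(m); k[18:142,300:356]=1
n,l,s,ct=cv2.connectedComponentsWithStats(m*k)
print([(ct[i].round(1).tolist(),int(s[i,4])) for i in range(1,n)])
w=np.radians(27.7); R2=np.array([[np.cos(w),-np.sin(w)],[np.sin(w),np.cos(w)]]);O=np.array([535,281.8])
for p in [(-3.5,42),(39.5,42),(-3.5,-42),(39.5,-42),(18,66.5),(18,-66.5)]: print(p,proj('wrist',[*(R2@p+O)/1e3,.0305],c).round(1))
```

```text
[([334.4, 81.4], 1181), ([307.8, 43.2], 33), ([344.9, 43.4], 33), ([307.8, 113.4], 35), ([344.6, 113.6], 33)]
(-3.5, 42) [307.5  44. ]
(39.5, 42) [345.   44.2]
(-3.5, -42) [307.8 114.8]
(39.5, -42) [344.8 114.8]
(18, 66.5) [326.2  24.1]
(18, -66.5) [326.3 135.4]
```

The four blobs match the predicted dowels to about 1 px, so the jig pose is O=(535,281.8), yaw 27.7. I'll lower the bar at jig x≈3.

step_arm(
  motion=[
    [[0.04,-0.003,0,-0.002],[0.08,-0.006,0,-0.002],[0.114,-0.008,0.015,-0.002],[0.114,-0.008,0.055,-0.002],[0.114,-0.008,0.095,-0.002]],
  ],
)

```text
time: 8.05
tool_pos: [0.5371, 0.2874, 0.1575]
tool_rot: [179.7, -0.1, 118.0]
wrist_force: [2.0, -0.3, -2.2]
width: 0.0293
grasp_force: 30.0
```

step_arm(
  motion=[
    [[0,0,0.03,0],[0,0,0.06,0],[0,0,0.08,0],[0,0,0.08,0],[0,0,0.08,0]],
  ],
)

```text
time: 8.47
tool_pos: [0.5372, 0.2836, 0.076]
tool_rot: [-179.9, 0.0, 117.8]
wrist_force: [0.6, 0.8, -0.6]
width: 0.0291
grasp_force: 30.0
```

step_arm(
  motion=[
    [[0,0,0.01,0],[0,0,0.02,0],[0,0,0.022,0],[0,0,0.022,0]],
  ],
)

```text
time: 8.8
tool_pos: [0.5372, 0.2845, 0.0539]
tool_rot: [-180.0, 0.0, 117.8]
wrist_force: [-0.1, -0.7, -1.3]
width: 0.0292
grasp_force: 30.0
```

```bash
cat >> h.py <<'E'
W=np.radians(27.7); RJ=np.array([[np.cos(W),-np.sin(W)],[np.sin(W),np.cos(W)]]);OJ=np.array([535,281.8])
def jst():
    s=arm.observe(); p=RJ.T@(s['tool_pos'][:2]*1e3-OJ); f=RJ.T@s['wrist_force'][:2]
    print('t',s['time'],'jig',p.round(1),'z',(s['tool_pos'][2]*1e3).round(1),'yaw',s['tool_rot'][2].round(2),'F',f.round(1),s['wrist_force'][2].round(1),'w',round(s['width']*1e3,1),'g',round(s['grasp_force'],1)); return s
E
python3 -c "
from h import *
jst()"
```

```text
t 8.8 jig [3.2 1.4] z 53.9 yaw 117.84 F [-0.4 -0.5] -1.3 w 29.2 g 30.0
```

step_arm(
  motion=[
    [[-0.001,0.002,0.001,0],[-0.001,0.004,0.001,0],[-0.001,0.005,0.001,0],[-0.001,0.005,0.001,0]],
  ],
)

```text
time: 9.13
tool_pos: [0.5428, 0.2865, 0.0537]
tool_rot: [180.0, -0.0, 117.8]
wrist_force: [0.3, -0.3, -1.4]
width: 0.0293
grasp_force: 30.0
```

```bash
python3 -c "
from h import *
jst()"
```

```text
t 9.1333 jig [9.1 0.5] z 53.7 yaw 117.84 F [ 0.1 -0.4] -1.4 w 29.3 g 30.0
```

step_arm(
  motion=[
    [[0,0.002,0,0],[0,0.004,0,0],[0,0.006,0,0],[0,0.006,0,0]],
  ],
)

```text
time: 9.47
tool_pos: [0.5466, 0.2885, 0.0536]
tool_rot: [-179.8, 0.0, 117.8]
wrist_force: [-7.5, -5.1, 6.1]
width: 0.0294
grasp_force: 30.0
```

```bash
python3 -c "
from h import *
jst()"
```

```text
t 9.4667 jig [13.4  0.5] z 53.6 yaw 117.84 F [-9.1 -1. ] 6.1 w 29.4 g 30.0
```

step_arm(
  motion=[
    [[0,-0.002,0,0],[0,-0.002,0.001,0],[0,-0.002,0.001,0]],
  ],
)

```text
time: 9.72
tool_pos: [0.5459, 0.2881, 0.0522]
tool_rot: [180.0, -0.0, 117.9]
wrist_force: [-0.3, 0.3, -2.7]
width: 0.0295
grasp_force: 30.0
```

step_arm(
  motion=[
    [[0,0,0,0],[0,0,0,0],[0,0,0,0],[0,0,0,0],[0,0,0,0]],
  ],
  hand=-0.1,
)

```text
time: 10.13
tool_pos: [0.546, 0.2882, 0.0525]
tool_rot: [180.0, -0.0, 117.8]
wrist_force: [-0.5, -0.2, 1.4]
width: 0.0467
grasp_force: 0.0
```

```bash
python3 -c "
from h import *
jst()"
```

```text
t 10.1333 jig [12.7  0.5] z 52.5 yaw 117.84 F [-0.5  0.1] 1.4 w 46.7 g 0.0
```

step_arm(
  motion=[
    [[0,-0.005,-0.02,0],[0,-0.005,-0.06,0],[0,-0.005,-0.1,0],[-0.02,-0.005,-0.14,0],[-0.05,-0.005,-0.17,0]],
  ],
)

```text
time: 10.55
tool_pos: [0.5627, 0.2471, 0.2233]
tool_rot: [179.8, -0.1, 118.2]
wrist_force: [0.3, 0.9, -0.8]
width: 0.0478
grasp_force: 0.0
```

step_arm(
  motion=[
    [[-0.03,0,-0.02,0],[-0.06,0,-0.03,0],[-0.065,0,-0.03,0],[-0.065,0,-0.03,0],[-0.065,0,-0.03,0]],
  ],
)

```text
time: 10.97
tool_pos: [0.5936, 0.1866, 0.2492]
tool_rot: [-180.0, -0.0, 117.8]
wrist_force: [-0.4, 0.8, -0.7]
width: 0.0483
grasp_force: 0.0
```

```bash
cat >> h.py <<'E'
def barcheck(fn):
    jst(); c=cal('wrist'); a=arm.get_image('wrist'); cv2.imwrite(fn,a)
    hs=cv2.cvtColor(a,cv2.COLOR_BGR2HSV)
    uv=np.array([proj('wrist',[*(RJ@[x,y]+OJ)/1e3,.032],c) for x,y in [(-20,-75),(-20,75),(50,75),(50,-75)]]).astype(int)
    k=np.zeros(a.shape[:2],np.uint8); cv2.fillConvexPoly(k,uv,1)
    m=((hs[...,0]>10)&(hs[...,0]<26)&(hs[...,1]>30)&(hs[...,2]>150)).astype(np.uint8)*k
    m=cv2.morphologyEx(m,cv2.MORPH_OPEN,np.ones((3,3)))
    ct=max(cv2.findContours(m,0,1)[0],key=cv2.contourArea).reshape(-1,2)
    P=np.array([RJ.T@(plane('wrist',u,v,.032,c)[:2]*1e3-OJ) for u,v in ct],np.float32)
    r=cv2.minAreaRect(P); print('bar in jig',r,'area',m.sum(),cv2.boundingRect(ct))
    g=cv2.cvtColor(a,cv2.COLOR_BGR2GRAY); n,l,s,cc=cv2.connectedComponentsWithStats(((g>150)&(k>0)&(m==0)).astype(np.uint8))
    print([(cc[i].round(1).tolist(),int(s[i,4])) for i in range(1,n) if s[i,4]>8])
    return a,c
E
python3 -c "
from h import *
import pickle
a,c=barcheck('pics/w5.png'); pickle.dump(c,open('c5.pkl','wb'))"
```

```text
t 10.9667 jig [   7.6 -111.5] z 249.2 yaw 117.83 F [0.1 0.9] -0.7 w 48.3 g 0.0
bar in jig ((12.28548812866211, 3.51239013671875), (29.73409080505371, 120.94549560546875), 0.2742774188518524) area 2642 (311, 28, 27, 103)
[([319.0, 79.8], 1869), ([308.7, 45.0], 18), ([347.9, 45.6], 36), ([309.2, 115.8], 25), ([347.2, 116.0], 35)]
```

step_arm(
  motion=[
    [[0.03,-0.01,0,0.12],[0.06,-0.02,0,0.24],[0.09,-0.03,0,0.36],[0.111,-0.038,0,0.48],[0.111,-0.038,0,0.6]],
  ],
  hand=1,
)

```text
time: 11.43
tool_pos: [0.5031, 0.2732, 0.2493]
tool_rot: [-179.8, -0.1, 83.7]
wrist_force: [-0.1, 2.1, 1.2]
width: 0.0226
grasp_force: 0.0
```

step_arm(
  motion=[
    [[0,0,0.01,0.12],[0,0,0.03,0.24],[0,0,0.05,0.36],[0,0,0.07,0.48],[0,0,0.09,0.6]],
  ],
)

```text
time: 11.85
tool_pos: [0.5069, 0.2683, 0.1582]
tool_rot: [-179.9, 0.0, 48.9]
wrist_force: [0.6, 0.5, -0.2]
width: 0.0009
grasp_force: 0.0
```

step_arm(
  motion=[
    [[0,0,0.01,0.12],[0,0,0.01,0.24],[0,0,0.01,0.36],[0,0,0.01,0.371],[0,0,0.01,0.371]],
  ],
)

```text
time: 12.27
tool_pos: [0.5074, 0.2679, 0.1492]
tool_rot: [-180.0, 0.1, 28.1]
wrist_force: [-0.0, 0.4, 0.6]
width: 0.0005
grasp_force: 0.0
```

```bash
python3 -c "
from h import *
s=jst();print(s['q'].round())"
```

```text
t 12.2667 jig [-30.9   0.5] z 149.2 yaw 28.12 F [0.2 0.4] 0.6 w 0.5 g 0.0
[-33.  14.   0. 101.  -0.  65. -94.]
```

step_arm(
  motion=[
    [[0.009,0,0.02,0],[0.009,0,0.05,0],[0.009,0,0.08,0],[0.009,0,0.098,0],[0.009,0,0.104,0]],
  ],
)

```text
time: 12.68
tool_pos: [0.5141, 0.2705, 0.0423]
tool_rot: [-180.0, 0.3, 28.1]
wrist_force: [-0.3, -0.4, 0.2]
width: 0.0004
grasp_force: 0.0
```

step_arm(
  motion=[
    [[0.004,0,0,0],[0.007,0,0,0],[0.009,0,0,0],[0.011,0,0,0],[0.011,0,0,0]],
  ],
)

```text
time: 13.1
tool_pos: [0.5272, 0.2767, 0.047]
tool_rot: [-180.0, -0.1, 27.9]
wrist_force: [-0.6, 0.5, 0.0]
width: 0.0006
grasp_force: 0.0
```

```bash
python3 -c "
from h import *
jst()"
```

```text
t 13.1 jig [-9.3 -1. ] z 47.0 yaw 27.85 F [-0.3  0.7] 0.0 w 0.6 g 0.0
```

step_arm(
  motion=[
    [[0.001,0,0.002,0],[0.002,0,0.002,0],[0.003,0,0.002,0],[0.004,0,0.002,0],[0.004,0.001,0.002,0]],
  ],
)

```text
time: 13.52
tool_pos: [0.5302, 0.2773, 0.0437]
tool_rot: [-180.0, -0.0, 27.9]
wrist_force: [-0.3, -1.2, -0.0]
width: 0.0006
grasp_force: 0.3
```

```bash
python3 -c "
from h import *
jst()
a=arm.get_image('wrist');cv2.imwrite('pics/w6.png',a)
g=arm.get_image('scene');cv2.imwrite('pics/sc6.png',g)"
```

```text
t 13.5167 jig [-6.3 -1.7] z 43.7 yaw 27.85 F [-0.8 -0.9] -0.0 w 0.6 g 0.3
```

step_arm(
  motion=[
    [[-0.006,0,0,0],[-0.012,0,-0.03,0],[-0.012,0,-0.07,0],[-0.012,0,-0.11,0],[-0.012,0,-0.15,0]],
  ],
)

```text
time: 14.03
tool_pos: [0.5189, 0.2709, 0.1954]
tool_rot: [180.0, 0.0, 27.8]
wrist_force: [1.5, 0.7, 0.6]
width: 0.0004
grasp_force: 0.0
```

step_arm(
  motion=[
    [[-0.02,0,-0.03,0],[-0.05,0,-0.05,0],[-0.08,0,-0.05,0],[-0.08,0,-0.05,0],[-0.08,0,-0.05,0]],
  ],
)

```text
time: 14.45
tool_pos: [0.448, 0.2335, 0.2445]
tool_rot: [-180.0, -0.1, 27.8]
wrist_force: [0.2, 0.5, 0.4]
width: 0.0004
grasp_force: 0.0
```

```bash
python3 -c "
from h import *
import pickle
a,c=barcheck('pics/w7.png'); pickle.dump(c,open('c7.pkl','wb'))
for x,y,z in [(-3.5,42,31),(39.5,42,31),(-3.5,-42,31),(39.5,-42,31),(3,60,32),(3,-60,32),(33,-60,32),(33,60,32)]: print(x,y,proj('wrist',[*(RJ@[x,y]+OJ)/1e3,z/1e3],c).round(1))"
```

```text
t 14.45 jig [-99.5  -2.4] z 244.5 yaw 27.83 F [0.4 0.4] 0.4 w 0.4 g 0.0
bar in jig ((18.917987823486328, 2.678272247314453), (30.058734893798828, 119.48152923583984), 0.21282647550106049) area 2716 (263, 62, 106, 27)
[([315.2, 86.0], 1912), ([280.0, 57.3], 28), ([353.6, 57.2], 30), ([325.5, 61.0], 12), ([279.9, 93.6], 36), ([353.5, 93.5], 32)]
-3.5 42 [280.8  93.9]
39.5 42 [280.7  57.2]
-3.5 -42 [354.6  94. ]
39.5 -42 [354.9  57.2]
3 60 [265.1  88.8]
3 -60 [370.4  88.9]
33 -60 [370.6  63.3]
33 60 [264.9  63.2]
```

The bar lies in the nest: x≈18.9 and y +1.5 relative to the dowels, both within the play. It measures 30x119.5 mm at z=32. Next I go behind the leaf to shut it.

step_arm(
  motion=[
    [[0.04,0.005,0,0],[0.08,0.01,0,0],[0.12,0.015,0,0],[0.16,0.02,0,0],[0.2,0.026,0,0]],
  ],
)

```text
time: 14.92
tool_pos: [0.6399, 0.3055, 0.2423]
tool_rot: [180.0, 0.0, 27.9]
wrist_force: [0.5, 0.6, 1.0]
width: 0.0006
grasp_force: 0.0
```

step_arm(
  motion=[
    [[0.03,0,0,0],[0.05,0,0.03,0],[0.05,0,0.07,0],[0.05,0,0.11,0],[0.05,0,0.127,0]],
  ],
)

```text
time: 15.33
tool_pos: [0.68, 0.3267, 0.1081]
tool_rot: [180.0, 0.5, 27.8]
wrist_force: [-0.3, -0.3, -1.2]
width: 0.0006
grasp_force: 0.0
```

```bash
sed -i 's/OJ=np.array(\[535,281.8\])/OJ=np.array([534.4,282.9])/' h.py; python3 -c "
from h import *
jst()
for th in (118,105,90,75,60,45,30,15,5,0):
    t=np.radians(th); print(th,'TCP x',round(76-80*np.cos(t)+4*np.sin(t)+9.5,1),'z',round(38+80*np.sin(t)+4*np.cos(t)+17,1))"
```

```text
t 15.3333 jig [149.3 -28.9] z 108.1 yaw 27.84 F [-0.4 -0.1] -1.2 w 0.6 g 0.0
118 TCP x 126.6 z 123.8
105 TCP x 110.1 z 131.2
90 TCP x 89.5 z 135.0
75 TCP x 68.7 z 133.3
60 TCP x 49.0 z 126.3
45 TCP x 31.8 z 114.4
30 TCP x 18.2 z 98.5
15 TCP x 9.3 z 79.6
5 TCP x 6.2 z 66.0
0 TCP x 5.5 z 59.0
```

step_arm(
  motion=[
    [[-0.01,0.001,0,0],[-0.02,0.001,0,0],[-0.028,0.001,-0.002,0],[-0.034,0.001,-0.004,0],[-0.04,0.001,-0.006,0]],
  ],
)

```text
time: 15.75
tool_pos: [0.6473, 0.3083, 0.1227]
tool_rot: [180.0, -0.0, 27.8]
wrist_force: [1.4, 0.7, -1.7]
width: 0.0006
grasp_force: 0.8
```

step_arm(
  motion=[
    [[-0.008,0,-0.003,0],[-0.016,0,-0.005,0],[-0.024,0,-0.006,0],[-0.032,0,-0.006,0],[-0.04,0,-0.005,0]],
  ],
)

```text
time: 16.17
tool_pos: [0.6113, 0.2893, 0.1283]
tool_rot: [-180.0, -0.1, 27.8]
wrist_force: [1.6, 1.3, -0.5]
width: 0.0004
grasp_force: 0.7
```

```bash
python3 -c "
from h import *
jst()"
```

```text
t 16.1667 jig [ 71.1 -30.1] z 128.3 yaw 27.83 F [2.  0.4] -0.5 w 0.4 g 0.7
```

step_arm(
  motion=[
    [[-0.011,0,0.002,0],[-0.021,0,0.006,0],[-0.03,0,0.012,0],[-0.038,0,0.018,0],[-0.045,0,0.024,0]],
  ],
)

```text
time: 16.58
tool_pos: [0.5711, 0.268, 0.1036]
tool_rot: [-180.0, -0.0, 27.8]
wrist_force: [0.5, 0.9, -0.5]
width: 0.0002
grasp_force: 0.3
```

step_arm(
  motion=[
    [[-0.006,0,0.008,0],[-0.011,0,0.016,0],[-0.014,0,0.024,0],[-0.016,0,0.031,0],[-0.017,0,0.037,0]],
  ],
)

```text
time: 17.0
tool_pos: [0.5565, 0.2603, 0.0656]
tool_rot: [180.0, 0.1, 27.8]
wrist_force: [-0.6, -0.2, 0.4]
width: 0.0003
grasp_force: 0.2
```

```bash
python3 -c "
from h import *
jst()"
```

```text
t 17.0 jig [  9.  -30.3] z 65.6 yaw 27.83 F [-0.6  0.1] 0.4 w 0.3 g 0.2
```

step_arm(
  motion=[
    [[-0.002,0,0.003,0],[-0.003,0,0.006,0],[-0.003,0,0.008,0],[-0.003,0,0.01,0],[-0.003,0,0.01,0]],
  ],
)

```text
time: 17.42
tool_pos: [0.5542, 0.2591, 0.0595]
tool_rot: [-180.0, 0.0, 27.8]
wrist_force: [-11.9, -7.7, 27.7]
width: -0.0
grasp_force: 13.7
```

```bash
python3 -c "
from h import *
jst()"
```

```text
t 17.4167 jig [  6.5 -30.3] z 59.5 yaw 27.82 F [-14.1  -1.2] 27.7 w -0.0 g 13.7
```

Leaf is shut: TCP z 59.5 under 28 N (59 expected). Next is the loop.

step_arm(
  motion=[
    [[0,0,-0.03,0],[0,0,-0.07,0],[-0.01,-0.005,-0.11,0],[-0.03,-0.015,-0.14,0],[-0.06,-0.03,-0.15,0]],
  ],
)

```text
time: 17.83
tool_pos: [0.4903, 0.2583, 0.2121]
tool_rot: [-180.0, -0.5, 27.7]
wrist_force: [-0.4, 1.1, 0.8]
width: 0.0008
grasp_force: 0.0
```

step_arm(
  motion=[
    [[-0.035,0,0,0],[-0.07,0,0,0],[-0.085,0,0,0],[-0.085,0,0,0],[-0.085,0,0,0]],
  ],
)

```text
time: 18.25
tool_pos: [0.4122, 0.2181, 0.2074]
tool_rot: [-180.0, -0.1, 27.8]
wrist_force: [-0.9, -0.2, 0.2]
width: 0.0007
grasp_force: 0.0
```

```bash
python3 -c "
from h import *
import pickle
s=jst();print(s['q'].round())
c=cal('wrist'); a=arm.get_image('wrist'); cv2.imwrite('pics/w8.png',a); pickle.dump(c,open('c8.pkl','wb'))
cv2.imwrite('pics/sd8.png',arm.get_image('side'))
b=np.zeros((600,800,3),np.uint8); b[:400,:640]=a
d=cv2.imread('pics/sd8.png')[225:325,170:330]; 
hs=cv2.cvtColor(cv2.imread('pics/sd8.png'),cv2.COLOR_BGR2HSV); m=((hs[...,1]>150)&((hs[...,0]<8)|(hs[...,0]>172))&(hs[...,2]>90)).astype(np.uint8); m[:220]=0;m[320:]=0;m[:,:170]=0;m[:,330:]=0
print('red side',cv2.boundingRect(m))
hs=cv2.cvtColor(a,cv2.COLOR_BGR2HSV); m=((hs[...,1]>150)&((hs[...,0]<8)|(hs[...,0]>172))&(hs[...,2]>90)).astype(np.uint8); m[:,:150]=0;m[:,500:]=0; print('red wrist',cv2.boundingRect(m))
for t in (1.8,2.0,2.2):
  print(t,[proj('side',[*(RJ@[-66.8-54*np.cos(t)+7*np.sin(t),y]+OJ)/1e3,(31.8+54*np.sin(t)+7*np.cos(t))/1e3]).round(1) for y in (-14,14)])
"
```

```text
t 18.25 jig [-138.3   -0.6] z 207.4 yaw 27.83 F [-0.9  0.2] 0.2 w 0.7 g 0.0
[-33.  -1.  -0. 111.  -0.  70. -96.]
red side (252, 248, 6, 12)
red wrist (304, 92, 32, 7)
1.8 [array([255.4, 248.7]), array([252. , 257.4])]
2.0 [array([251.2, 250. ]), array([247.7, 258.8])]
2.2 [array([247.6, 252.1]), array([244. , 260.8])]
```

step_arm(
  motion=[
    [[-0.004,0,0.03,0],[-0.004,0,0.06,0],[-0.004,0,0.09,0],[-0.004,0,0.102,0],[-0.004,0,0.102,0]],
  ],
)

```text
time: 18.77
tool_pos: [0.4074, 0.2153, 0.1014]
tool_rot: [180.0, 0.3, 27.8]
wrist_force: [-0.2, 0.2, -0.5]
width: -0.0
grasp_force: 0.0
```

step_arm(
  motion=[
    [[0.008,0,0,0],[0.016,0,0,0],[0.024,0,-0.002,0],[0.032,0,-0.004,0],[0.04,0,-0.007,0]],
  ],
)

```text
time: 19.18
tool_pos: [0.4454, 0.2356, 0.1127]
tool_rot: [-180.0, -0.1, 27.8]
wrist_force: [0.2, 0.1, 0.8]
width: 0.0004
grasp_force: 0.0
```

step_arm(
  motion=[
    [[0.008,0,-0.003,0],[0.016,0,-0.006,0],[0.022,0,-0.008,0],[0.028,0,-0.008,0],[0.034,0,-0.008,0]],
  ],
)

```text
time: 19.6
tool_pos: [0.4745, 0.251, 0.1198]
tool_rot: [-180.0, -0.0, 27.8]
wrist_force: [0.2, -0.5, -0.2]
width: 0.0002
grasp_force: 0.0
```

```bash
python3 -c "
from h import *
jst()
cv2.imwrite('pics/sd9.png',arm.get_image('side'));cv2.imwrite('pics/sc9.png',arm.get_image('scene'))"
```

```text
t 19.6 jig [-67.9  -0.4] z 119.8 yaw 27.83 F [-0.  -0.5] -0.2 w 0.2 g 0.0
```

step_arm(
  motion=[
    [[0.008,0,0,0],[0.016,0,0,0],[0.022,0,0,0],[0.022,0,0,0],[0.022,0,-0.01,0]],
  ],
)

```text
time: 20.12
tool_pos: [0.4926, 0.2605, 0.1281]
tool_rot: [180.0, 0.2, 27.8]
wrist_force: [0.1, -0.5, -0.3]
width: 0.0003
grasp_force: 0.0
```

step_arm(
  motion=[
    [[-0.03,0,-0.03,0],[-0.06,0,-0.06,0],[-0.09,0,-0.09,0],[-0.093,0,-0.11,0],[-0.093,0,-0.11,0]],
  ],
)

```text
time: 20.53
tool_pos: [0.4116, 0.2179, 0.2455]
tool_rot: [-180.0, -0.5, 27.8]
wrist_force: [1.0, 0.0, 0.2]
width: 0.0006
grasp_force: 0.0
```

```bash
python3 -c "
from h import *
import pickle
jst()
c=cal('wrist'); a=arm.get_image('wrist'); cv2.imwrite('pics/w10.png',a); pickle.dump(c,open('c10.pkl','wb'))
s=arm.get_image('side'); cv2.imwrite('pics/sd10.png',s)
pp=[proj('wrist',[*(RJ@[x,y]+OJ)/1e3,z/1e3],c) for x,y,z in [(-5,0,44.5),(-66.8,0,31.8),(-2,35,68)]]; print(np.round(pp))
u,v=pp[0].astype(int); y0=max(v-75,0); A=cv2.resize(a[y0:y0+150,u-80:u+80],(640,600),interpolation=2)[:, :400]
A=cv2.resize(a[y0:y0+150,u-60:u+60],(480,600),interpolation=2)
B=cv2.resize(s[240:320,180:300],(320,213),interpolation=2); o=np.zeros((600,800,3),np.uint8); o[:,:480]=A;o[:213,480:]=B; o[220:433,480:]=cv2.resize(cv2.imread('pics/sd9.png')[200:320,170:350],(320,213),interpolation=2)
cv2.imwrite('pics/v10.png',o)"
```

```text
t 20.5333 jig [-139.    -0.5] z 245.5 yaw 27.83 F [ 0.9 -0.5] 0.2 w 0.6 g 0.0
[[320.  60.]
 [319. 115.]
 [285.  55.]]
```

View pics/v10.png

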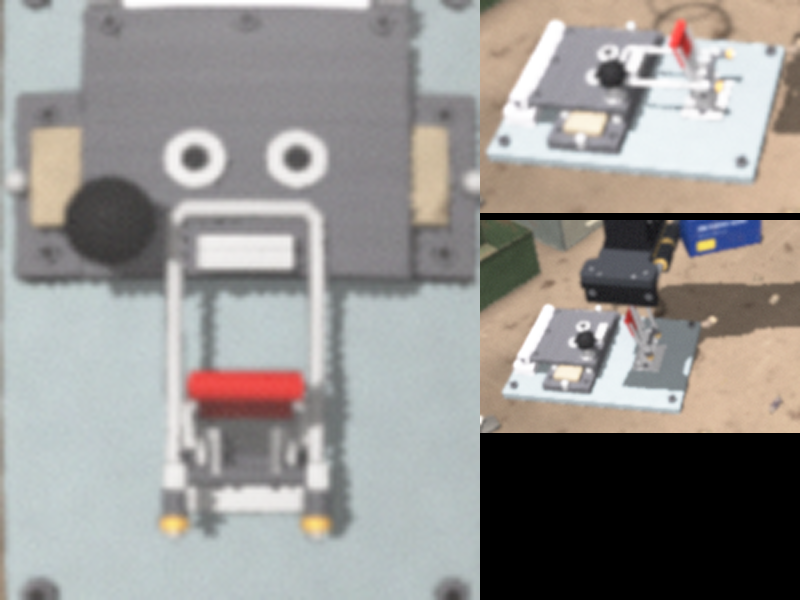

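The picture shows the loop lying over the keeper, its bar behind it and clear of it. The bar is in the nest under the shut leaf and the lever is standing. Now the lever.

step_arm(
  motion=[
    [[0.04,0,0,0],[0.08,0,0,0],[0.115,0,0.01,0],[0.115,0,0.05,0],[0.115,0,0.09,0]],
  ],
)

```text
time: 21.05
tool_pos: [0.515, 0.2724, 0.1481]
tool_rot: [-180.0, -0.1, 27.8]
wrist_force: [-1.1, 0.4, -1.2]
width: 0.0002
grasp_force: 0.0
```

```bash
python3 -c "
from h import *
jst()"
```

```text
t 21.05 jig [-22.1  -0.3] z 148.1 yaw 27.83 F [-0.7  0.9] -1.2 w 0.2 g 0.0
```

step_arm(
  motion=[
    [[0,0,0.03,0],[0,0,0.055,0],[0,0,0.065,0],[0,0,0.065,0],[0,0,0.065,0]],
  ],
)

```text
time: 21.47
tool_pos: [0.5129, 0.2713, 0.0847]
tool_rot: [180.0, 0.1, 27.8]
wrist_force: [0.8, 0.3, -0.5]
width: 0.0005
grasp_force: 0.0
```

step_arm(
  motion=[
    [[-0.006,0,-0.002,0],[-0.012,0,-0.005,0],[-0.018,0,-0.008,0],[-0.024,0,-0.01,0],[-0.03,0,-0.011,0]],
  ],
)

```text
time: 21.88
tool_pos: [0.4862, 0.2572, 0.0971]
tool_rot: [-180.0, -0.1, 27.8]
wrist_force: [0.3, 0.2, -0.8]
width: 0.0005
grasp_force: 0.4
```

```bash
python3 -c "
from h import *
jst()"
```

```text
t 21.8833 jig [-54.6  -0.4] z 97.1 yaw 27.83 F [0.4 0.1] -0.8 w 0.5 g 0.4
```

step_arm(
  motion=[
    [[-0.008,0,-0.001,0],[-0.015,0,0,0],[-0.022,0,0.002,0],[-0.028,0,0.005,0],[-0.034,0,0.009,0]],
  ],
)

```text
time: 22.3
tool_pos: [0.456, 0.2412, 0.0866]
tool_rot: [-180.0, -0.0, 27.8]
wrist_force: [2.5, 1.3, 0.2]
width: 0.0006
grasp_force: 0.8
```

step_arm(
  motion=[
    [[-0.005,0,0.005,0],[-0.01,0,0.01,0],[-0.013,0,0.015,0],[-0.016,0,0.02,0],[-0.018,0,0.025,0]],
  ],
)

```text
time: 22.72
tool_pos: [0.4396, 0.2325, 0.0609]
tool_rot: [180.0, 0.1, 27.8]
wrist_force: [-0.8, 0.8, -0.2]
width: 0.0005
grasp_force: 0.0
```

```bash
python3 -c "
from h import *
jst()"
```

```text
t 22.7167 jig [-107.4   -0.6] z 60.9 yaw 27.83 F [-0.3  1.1] -0.2 w 0.5 g 0.0
```

step_arm(
  motion=[
    [[0,0,0.003,0],[0,0,0.005,0],[0,0,0.007,0],[0,0,0.008,0],[0,0,0.008,0]],
  ],
)

```text
time: 23.13
tool_pos: [0.4398, 0.2326, 0.0562]
tool_rot: [-180.0, 0.1, 27.8]
wrist_force: [-16.9, -8.9, 37.7]
width: 0.0008
grasp_force: 19.5
```

```bash
python3 -c "
from h import *
jst()"
```

```text
t 23.1333 jig [-107.1   -0.6] z 56.2 yaw 27.81 F [-19.1   0. ] 37.7 w 0.8 g 19.5
```

The lever lies flat: z 56.2 under load (56.3 expected). I'll lift off, check the red grip by code, and turn the gripper for the knob.

step_arm(
  motion=[
    [[0,0,-0.02,0],[0,0,-0.06,0],[0,0,-0.1,0],[0,0,-0.14,0],[0,0,-0.17,0]],
  ],
)

```text
time: 23.55
tool_pos: [0.4409, 0.2332, 0.2272]
tool_rot: [-180.0, -0.1, 27.8]
wrist_force: [0.6, 1.3, -0.6]
width: 0.0005
grasp_force: 0.0
```

step_arm(
  motion=[
    [[0,0,-0.01,0],[-0.02,0,-0.02,0],[-0.02,0,-0.02,0],[-0.02,0,-0.02,0]],
  ],
)

```text
time: 23.88
tool_pos: [0.4226, 0.2236, 0.2438]
tool_rot: [-180.0, -0.0, 27.8]
wrist_force: [-0.9, 0.5, -0.7]
width: 0.0004
grasp_force: 0.0
```

```bash
cat > chk.py <<'E'
from h import *
jst(); c=cal('wrist'); a=arm.get_image('wrist'); s=arm.get_image('side'); cv2.imwrite('pics/w11.png',a); cv2.imwrite('pics/sd11.png',s)
P=lambda x,y,z:[*(RJ@[x,y]+OJ)/1e3,z/1e3]
def red(i,b):
    hs=cv2.cvtColor(i,cv2.COLOR_BGR2HSV); m=((hs[...,1]>140)&((hs[...,0]<8)|(hs[...,0]>172))&(hs[...,2]>80)).astype(np.uint8)
    k=np.zeros_like(m);k[b[1]:b[3],b[0]:b[2]]=1; ys,xs=np.nonzero(m*k); return (xs.mean().round(1),ys.mean().round(1),len(xs),cv2.boundingRect(m*k)) if len(xs) else None
print('red wrist',red(a,(200,0,440,240)),'red side',red(s,(170,220,330,330)))
print('flat predicted wrist',proj('wrist',P(-107,0,39),c).round(1),'side',proj('side',P(-107,0,39)).round(1))
# loop bar: bright row profile along jig x at |y|<10 behind keeper and wires at y +-20
g=cv2.cvtColor(a,cv2.COLOR_BGR2GRAY).astype(float)
for y in (-17,17): print(y,[(x,int(g[tuple(proj('wrist',P(x,y,46),c).round().astype(int)[::-1])])) for x in range(-24,24,3)])
m=cv2.inRange(a,(0,0,0),(45,45,45)); k=np.zeros_like(m); u,v=proj('wrist',P(-2,35,68),c).astype(int); k[v-16:v+16,u-16:u+16]=255; M=cv2.moments(m&k); print('knob pred',u,v,'seen',M['m10']/M['m00'],M['m01']/M['m00'])
kp=plane('wrist',M['m10']/M['m00'],M['m01']/M['m00'],.068,c)[:2]*1e3; print('knob jig',RJ.T@(kp-OJ))
E
python3 chk.py
```

```text
t 23.8833 jig [-126.6   -0.6] z 243.8 yaw 27.84 F [-0.6  0.9] -0.7 w 0.4 g 0.0
red wrist (np.float64(319.8), np.float64(163.4), 491, (307, 154, 26, 21)) red side (np.float64(285.0), np.float64(270.9), 90, (279, 267, 12, 10))
flat predicted wrist [319.1 160.1] side [282.1 270.4]
-17 [(-24, 200), (-21, 195), (-18, 169), (-15, 132), (-12, 140), (-9, 150), (-6, 205), (-3, 157), (0, 137), (3, 139), (6, 137), (9, 136), (12, 181), (15, 231), (18, 114), (21, 114)]
17 [(-24, 178), (-21, 189), (-18, 152), (-15, 144), (-12, 149), (-9, 124), (-6, 204), (-3, 149), (0, 129), (3, 137), (6, 136), (9, 141), (12, 182), (15, 237), (18, 139), (21, 143)]Traceback (most recent call last):
  File "chk.py", line 12, in <module>
    m=cv2.inRange(a,(0,0,0),(45,45,45)); k=np.zeros_like(m); u,v=proj('wrist',P(-2,35,68),c).astype(int); k[v-16:v+16,u-16:u+16]=255; M=cv2.moments(m&k); print('knob pred',u,v,'seen',M['m10']/M['m00'],M['m01']/M['m00'])
                                                                                                                                                                                       ~~~~~~~~^~~~~~~~~
ZeroDivisionError: float division by zero
```

Latched: the loop bar is at x≈-6 at both y=±17 (seat -5) and the red grip is where the flat lever should be. Now to the knob.

Run:
```python
from h import *
c=cal('wrist'); a=cv2.imread('pics/w11.png'); P=lambda x,y,z:[*(RJ@[x,y]+OJ)/1e3,z/1e3]
g=cv2.GaussianBlur(cv2.cvtColor(a,cv2.COLOR_BGR2GRAY),(3,3),0); u,v=proj('wrist',P(-2,35,68),c).astype(int); m=np.zeros_like(g); m[v-18:v+18,u-18:u+18]=(g[v-18:v+18,u-18:u+18]<75)
M=cv2.moments(m); p=(M['m10']/M['m00'],M['m01']/M['m00']); kp=plane('wrist',*p,.068,c)[:2]*1e3; print(u,v,p,M['m00'],RJ.T@(kp-OJ))
```

```text
284 64 (285.9511494252874, 65.56896551724138) 348.0 [-2.92333048 33.66252917]
```

step_arm(
  motion=[
    [[0.03,-0.009,0,-0.12],[0.06,-0.018,0,-0.24],[0.09,-0.027,0,-0.36],[0.12,-0.035,0,-0.48],[0.125,-0.036,0,-0.6]],
  ],
  hand=-0.2,
)

```text
time: 24.4
tool_pos: [0.5183, 0.3171, 0.2411]
tool_rot: [-179.9, 0.1, 62.7]
wrist_force: [-1.6, -0.8, -0.6]
width: 0.0262
grasp_force: 0.0
```

step_arm(
  motion=[
    [[0,0,0,-0.12],[0,0,0.01,-0.24],[0,0,0.03,-0.36],[0,0,0.06,-0.48],[0,0,0.09,-0.6]],
  ],
)

```text
time: 24.82
tool_pos: [0.5168, 0.3141, 0.1519]
tool_rot: [180.0, -0.0, 96.9]
wrist_force: [-0.6, -0.3, 0.5]
width: 0.0508
grasp_force: 0.0
```

step_arm(
  motion=[
    [[0,0,0,-0.12],[0,0,0,-0.24],[0,0,0,-0.36],[0,0,0,-0.371],[0,0,0,-0.371]],
  ],
)

```text
time: 25.23
tool_pos: [0.5164, 0.3137, 0.1526]
tool_rot: [-179.9, -0.0, 117.7]
wrist_force: [-0.1, 1.0, 0.1]
width: 0.0524
grasp_force: 0.0
```

```bash
python3 -c "
from h import *
jst()"
```

```text
t 25.2333 jig [-1.6 35.6] z 152.6 yaw 117.68 F [0.4 1. ] 0.1 w 52.4 g 0.0
```

step_arm(
  motion=[
    [[-0.001,-0.001,0.03,0],[-0.001,-0.001,0.06,0],[-0.001,-0.001,0.078,0],[-0.001,-0.001,0.084,0],[-0.001,-0.001,0.084,0]],
  ],
)

```text
time: 25.65
tool_pos: [0.5151, 0.3119, 0.0679]
tool_rot: [-179.8, 0.0, 117.7]
wrist_force: [0.2, 0.2, 0.9]
width: 0.0521
grasp_force: 0.0
```

step_arm(
  motion=[
    [[0,0,0,0],[0,0,0,0],[0,0,0,0],[0,0,0,0],[0,0,0,0]],
  ],
  hand=1,
)

```text
time: 26.07
tool_pos: [0.5164, 0.3127, 0.0706]
tool_rot: [179.9, -0.0, 117.8]
wrist_force: [-1.5, 0.5, -0.0]
width: 0.0268
grasp_force: 0.0
```

step_arm(
  motion=[
    [[0,0,0,0],[0,0,0,0]],
  ],
)

```text
time: 26.23
tool_pos: [0.5173, 0.3131, 0.0706]
tool_rot: [179.8, -0.0, 117.8]
wrist_force: [4.8, 2.4, -0.9]
width: 0.0221
grasp_force: 30.0
```

```bash
python3 -c "
from h import *
jst()"
```

```text
t 26.2333 jig [-1.1 34.7] z 70.6 yaw 117.83 F [ 5.4 -0.1] -0.9 w 22.1 g 30.0
```

step_arm(
  motion=[
    [[0,0,-0.0005,0],[0,0,-0.001,0],[0,0,-0.0015,0],[0,0,-0.002,0],[0,0,-0.002,0]],
  ],
)

```text
time: 26.65
tool_pos: [0.5174, 0.3132, 0.0713]
tool_rot: [179.8, -0.0, 117.8]
wrist_force: [10.1, 6.3, -12.4]
width: 0.022
grasp_force: 30.0
```

```bash
python3 -c "
from h import *
jst()"
```

```text
t 26.65 jig [-1.  34.7] z 71.3 yaw 117.83 F [11.9  0.9] -12.4 w 22.0 g 30.0
```

step_arm(
  motion=[
    [[0,0.0005,-0.0005,0],[0,0.001,-0.001,0],[0,0.001,-0.0015,0],[0,0.001,-0.002,0],[0,0.001,-0.002,0]],
  ],
)

```text
time: 27.07
tool_pos: [0.5178, 0.3134, 0.0725]
tool_rot: [179.9, -0.0, 117.8]
wrist_force: [11.2, 5.9, -18.2]
width: 0.0223
grasp_force: 30.0
```

```bash
python3 -c "
from h import *
jst()"
```

```text
t 27.0667 jig [-0.5 34.7] z 72.5 yaw 117.84 F [12.6  0.1] -18.2 w 22.3 g 30.0
```

step_arm(
  motion=[
    [[0,0.001,-0.0005,0],[0,0.001,-0.001,0],[0,0.001,-0.0015,0],[0,0.001,-0.002,0],[0,0.001,-0.002,0]],
  ],
)

```text
time: 27.48
tool_pos: [0.5183, 0.3135, 0.074]
tool_rot: [180.0, -0.0, 117.8]
wrist_force: [11.6, 6.4, -19.4]
width: 0.022
grasp_force: 30.0
```

```bash
python3 -c "
from h import *
jst(); cv2.imwrite('pics/sd12.png',arm.get_image('side'))"
```

```text
t 27.4833 jig [ 0.  34.6] z 74.0 yaw 117.82 F [13.3  0.3] -19.4 w 22.0 g 30.0
```

step_arm(
  motion=[
    [[0,0,0.001,0],[0,-0.001,0.002,0],[0,-0.001,0.003,0],[0,-0.002,0.004,0],[0,-0.002,0.004,0]],
  ],
)

```text
time: 27.95
tool_pos: [0.5175, 0.3131, 0.0715]
tool_rot: [179.8, -0.0, 117.8]
wrist_force: [9.1, 4.6, -12.0]
width: 0.0222
grasp_force: 30.0
```

```bash
python3 -c "
from h import *
jst()"
```

```text
t 27.95 jig [-1.  34.6] z 71.5 yaw 117.82 F [10.2 -0.2] -12.0 w 22.2 g 30.0
```

No slip: the load-height curve comes back the same, so the leaf lifted about 3.4 mm at 19 N. I'll lower it, let go and leave.

step_arm(
  motion=[
    [[0,0,0.001,0],[0,0,0.002,0],[0,0,0.002,0],[0,0,0.002,0]],
  ],
)

```text
time: 28.28
tool_pos: [0.5173, 0.3131, 0.0707]
tool_rot: [179.8, -0.0, 117.8]
wrist_force: [4.7, 1.6, 2.6]
width: 0.0223
grasp_force: 30.0
```

step_arm(
  motion=[
    [[0,0,0,0],[0,0,0,0],[0,0,0,0],[0,0,0,0],[0,0,0,0]],
  ],
  hand=-0.2,
)

```text
time: 28.7
tool_pos: [0.5154, 0.3122, 0.0693]
tool_rot: [-179.9, 0.0, 117.9]
wrist_force: [0.4, -0.2, -0.1]
width: 0.0469
grasp_force: 0.0
```

step_arm(
  motion=[
    [[0,0,0,0],[0,0,-0.02,0],[0,0,-0.05,0],[0,0,-0.09,0],[0,0,-0.13,0]],
  ],
)

```text
time: 29.12
tool_pos: [0.5151, 0.3119, 0.2003]
tool_rot: [-179.9, 0.0, 117.9]
wrist_force: [1.1, 0.1, -0.7]
width: 0.0524
grasp_force: 0.0
```

step_arm(
  motion=[
    [[-0.03,0,-0.03,0],[-0.07,0,-0.05,0],[-0.11,0,-0.05,0],[-0.14,0,-0.05,0],[-0.14,0,-0.05,0]],
  ],
)

```text
time: 29.53
tool_pos: [0.5848, 0.18, 0.2501]
tool_rot: [180.0, 0.2, 117.3]
wrist_force: [-0.1, -1.4, 0.0]
width: 0.0523
grasp_force: 0.0
```

step_arm(
  motion=[
    [[0,0,0,0],[0,0,0,0],[0,0,0,0]],
  ],
)

```text
time: 29.78
tool_pos: [0.5806, 0.1903, 0.2494]
tool_rot: [-180.0, -0.1, 118.0]
wrist_force: [0.3, -0.1, 0.0]
width: 0.0524
grasp_force: 0.0
```

```bash
sed -i '/^m=cv2.inRange/,$d' chk.py; python3 chk.py
python3 - <<'E'
from h import *
c=cal('wrist'); a=cv2.imread('pics/w11.png'); g=cv2.cvtColor(a,cv2.COLOR_BGR2GRAY).astype(float); P=lambda x,y,z:[*(RJ@[x,y]+OJ)/1e3,z/1e3]
b=cv2.imread('pics/scene0.png').astype(float); d=arm.get_image('scene').astype(float)
for n,bx in dict(carton=(308,178,342,235),calliper=(340,215,440,260),chisel=(265,245,325,290)).items():
    x0,y0,x1,y1=bx; print(n,np.abs(b[y0:y1,x0:x1]-d[y0:y1,x0:x1]).mean().round(1))
E
```

```text
t 29.7833 jig [  -2.2 -103.4] z 249.4 yaw 117.97 F [ 0.3 -0.2] 0.0 w 52.4 g 0.0
red wrist (np.float64(225.5), np.float64(91.5), 476, (216, 80, 21, 25)) red side (np.float64(285.3), np.float64(271.0), 99, (279, 267, 13, 10))
flat predicted wrist [229.4  90.6] side [282.1 270.4]
-17 [(-24, 203), (-21, 206), (-18, 208), (-15, 181), (-12, 166), (-9, 169), (-6, 220), (-3, 178), (0, 137), (3, 139), (6, 139), (9, 140), (12, 181), (15, 234), (18, 152), (21, 96)]
17 [(-24, 171), (-21, 167), (-18, 169), (-15, 137), (-12, 135), (-9, 127), (-6, 224), (-3, 139), (0, 115), (3, 138), (6, 140), (9, 137), (12, 173), (15, 244), (18, 176), (21, 160)]
carton 23.8
calliper 26.5
chisel 39.2
```

```bash
python3 -c "
from bench import arm
print(arm.job_done())"
```

```text
the job is handed in; nothing more can be done
None
```

The jig is loaded, latched and handed in at about 30 s: bar in its nest, leaf shut, loop behind the keeper and lever flat. The knob tug lifted the leaf about 3.4 mm at 19 N and it shut again. I steered clear of the calliper, chisel and carton, but a before/after picture comparison did not settle that they stayed put.

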